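Pack the carver's sharpening tray and slide it home under its shelf

TASK

Put the sharpening kit away: pull the tray all the way out from under its low shelf, throw the wood offcut that was left in it into the yellow scrap tin, and lay every stone and strop block that is on the bench flat in the nest of its own shape. Then push the loaded tray fully home under the shelf, with everything still lying flat in its nest, and have the blue honing-paste tin lying flat on top of the shelf, right way up. Leave the other things on the bench where they are.

Things in the scene. Friction and masses are not known exactly. Their poses are not given: they have to be found in the camera images.
- tray (a joint): slide of the light wooden tray of the sharpening station: 0 m = fully home under the low shelf, 0.160 m = fully out (end stop). Pulls out towards the robot, along -x of the nest points; about 2 N of friction, stays where it is left. Starts up to 25 mm out. Tray plate 170 mm (x) by 197 mm (y), its top 26 mm and the nest floors 14 mm above the bench.
- shelf_edge (a point): middle of the top front edge of the fixed low shelf over the tray, same axes as the nests'. Shelf 240 mm wide (y), 174 mm deep (towards +x), top 64 mm and underside 50 mm above the bench: a stone flat in its nest (top at 42 mm) passes under, one on the rim does not. The shelf covers all nests when the tray is home, none when it is fully out.
- tray_handle (a point): top centre of the tray's upright dark wooden handle at the middle of its front edge: a tab 16 mm (along tray x) by 22 mm (along tray y), standing 56 mm above the front apron, its top 76 mm above the bench, 34 mm in front of the shelf edge when the tray is home. Axes as the nests'.
- bar: white ceramic bar stone, 80 mm (its x) by 22 mm (y), 28 mm tall. Origin at the centre of the underside, z up, lying flat on the bench at the start. May be absent.
- strop: T-shaped strop block seen from above, dark wood with a red pad: body 46 mm (x, from -9 to +37 mm of the origin) by 36 mm (y), and a handle 28 mm (x, from -37 to -9 mm) by 16 mm (y), all 28 mm tall. Origin on the underside at the middle of its 74 mm length, z up, x from handle to body, lying flat on the bench at the start. May be absent.
- oil: reddish-brown oilstone, 62 mm (x) by 36 mm (y), 28 mm tall. Origin at the centre of the underside, z up, lying flat on the bench at the start. May be absent.
- square: grey square stone, 44 by 44 mm, 28 mm tall. Origin at the centre of the underside, z up, lying flat on the bench at the start. May be absent.
- round: green round stone, 50 mm in diameter, 28 mm tall. Origin at the centre of the underside, z up, lying flat on the bench at the start. May be absent.
- nest_bar (a point): floor centre of the bar stone's nest in the sliding tray: 85 mm (x) by 27 mm (y), 12 mm deep, floor lined with blue felt. Axes are the tray's: z up, -x the way the tray pulls out (towards the robot). Moves with the tray. The offcut lies in it at the start.
- nest_strop (a point): floor centre of the strop block's nest in the sliding tray: T-shaped, 79 mm (x) overall, 41 mm (y) wide at the body and 21 mm at the handle; the handle end points to -x, out of the shelf, 12 mm deep, floor lined with blue felt. Axes are the tray's: z up, -x the way the tray pulls out (towards the robot). Moves with the tray.
- nest_oil (a point): floor centre of the oilstone's nest in the sliding tray: 67 mm (x) by 41 mm (y), 12 mm deep, floor lined with blue felt. Axes are the tray's: z up, -x the way the tray pulls out (towards the robot). Moves with the tray.
- nest_square (a point): floor centre of the square stone's nest in the sliding tray: 49 by 49 mm, sides along the axes, 12 mm deep, floor lined with blue felt. Axes are the tray's: z up, -x the way the tray pulls out (towards the robot). Moves with the tray.
- nest_round (a point): floor centre of the round stone's nest in the sliding tray: 55 mm in diameter, 12 mm deep, floor lined with blue felt. Axes are the tray's: z up, -x the way the tray pulls out (towards the robot). Moves with the tray.
- offcut: pale striped wood offcut, 40 mm (x) by 18 mm (y), 26 mm tall, left loose in the bar stone's nest and hidden under the shelf at the start. Origin at the centre of the underside, z up.
- paste_tin: flat blue tin of honing paste, closed, 56 mm (x) by 38 mm (y), 22 mm tall, lying flat on the bench beside the station. Origin at the centre of the underside, z up.
- scrap_tin_in (a point): centre of the inner floor of the fixed yellow open scrap tin, 100 by 100 mm outside, 4 mm walls, rim 45 mm above the bench; axes along its sides.
- gouge: Bystander, not to be disturbed: gouge lying on the bench, 215 mm long, 20 mm thick.
- wax: Bystander, not to be disturbed: yellow wax block 34 by 24 by 15 mm, among the stones.
- rosette: Bystander, not to be disturbed: small carved wooden rosette, 36 mm across, 14 mm tall, among the stones.
- glue: Bystander, not to be disturbed: white glue bottle, 56 mm across, 150 mm tall.
- brush: Bystander, not to be disturbed: bench brush, lying.
- mallet: Bystander, not to be disturbed: carver's mallet standing on its head, 84 mm across, 235 mm tall.
There are look-alikes about, which are no part of the job. What is shaped like the oil but pink or purple is not meant.

How it is judged:
By the outcome, as a careful person would: the job done as asked, in the order asked, and still so for the second after the job is handed in, with the robot touching nothing.
Of bar, strop, oil, square, round only 3 to 5 are there at a start; the rules pass over those that are not, and their reading is None.
At some moment in a run one of bar, strop, oil, square, round may be knocked a few centimetres aside while the robot is not near it.
Once in a run the grip may slacken for a moment while it holds something.
It also fails if it takes over 210 s, if anything falls off the work surface, if the arm or the gripper's body presses on something with over 40 N, if the wrist force passes 120 N, or if a joint passes its speed limit or range.

ROBOT

A 6-joint arm with a two-finger parallel gripper is mounted at the origin on the work surface. World frame = base frame: x ahead of the robot, y to its left, z up, the work surface at z = 0. Lengths are in m, angles in degrees, forces in N, time in s.
With the tool pointing down it reaches from about 0.425 to 0.925 m from the base axis. Payload 12.5 kg.
Tool frame: the origin (TCP) lies midway between the tips of the shut fingers; the grasp point (between the pads) lies 19 mm behind it; z points along the fingers, y is the line along which they close (so a half turn about z gives the same grasp; the last joint's range is limited). The gripper opens to 85 mm and grips with 20 to 120 N. Pads are 22 mm wide; open, the fingers measure 114 mm over their backs; the gripper's body (76 mm by 85 mm) begins 54 mm behind the grasp point. The pads swing forward as they close: fully open they stand 13 mm farther back than shut.
Start: joints at [68.319, 28.126, 89.318, -0, 62.55, -6.05], TCP at [0.168, 0.602, 0.231] pointing down, gripper open.
Joint ranges: [-177.58, 177.58], [-47.91, 125.51], [2.72, 160], [-65.01, 245.01], [3.68, 167.84], [-153.87, 153.87]. Speed limits (degrees/s): [127.2, 127.2, 159.86, 180, 180, 180].

INTERFACE

Orientations are given as a 3x3 rotation matrix whose columns are the frame's x, y, z axes.
In Python, from workcell import sensors, eyes, sign_off, nets gives the robot as it stands.
- The arm moves only by the tool jog_arm, never from a script. Its argument "motion" is a list of rows, each an object of numbers: "dx", "dy", "dz": the shift along the tool's x, y, z in units of 400 mm (1.0 is 400 mm); "rx", "ry", "rz": the turn, a rotation vector about the tool's x, y, z in units of 90 degrees (1.0 is 90 degrees); "jaw": the closure, from 0 (fully open) to 1 (shut). A call has exactly 8 rows; each row is the pose to reach, as a shift and turn from the pose commanded when the call began, along the tool's axes at that moment; what a row does not reach only later rows make up. A row lasts 1/12 s, in which the tool goes at most 41.7 mm and 7.16 degrees, less where a joint would pass 70% of its speed; a pose out of reach is approached as far as the arm can. A call with a number of a shift or a turn outside -1 to 1 is refused whole. A call with a gripper value outside its range is refused whole. The fingers move at their own pace and stop on an object; "squeeze" is the grip in N (left out, the last holds). Time passes only in rows, so rows that repeat a pose let the fingers close, or fill a call up. It gives the time, the measured TCP pose, the force, the opening and the grip force at its end, in the units of the state.
- sensors.get_obs(): the state, without advancing time (a new reading comes with each control period).
- eyes.capture(name): name is "scene" or "top"; returns a dict with "frame" (480x640x3 uint8, red, green, blue), "vfov" (degrees; the focal length in pixels is half the picture's height over the tangent of half this angle, whatever the lens; pixels are square), "cx", "cy" (the principal point, pixels), "dist_coeffs" ([k1, k2, p1, p2, k3] as OpenCV has them; the pictures are not rectified), "cam_to_world" (4x4, takes a point from camera to world coordinates). Camera axes: x right, y down, z forward; pixel columns grow to the right and rows downward; lengths in m; the calibration is good to about 2 mm. A picture is of the moment at which its call begins. There is no depth.
- sign_off(): hands the job in; it is judged then, once.
Trained networks look in a picture, given as the dict that the camera call returned (one of the last four; its "shot" number tells which), for a name from the list of things; names that differ only in an ending like _2 or _b are one class to them, and where a whole thing is asked for, a point or a joint stands for the part that bears it (a point fixed in the world has none). Each returns a list of dicts, best first, with "score" (0 to 1); they miss things now and then, are a little off and sometimes report something else, mostly with a low value. They report only what shows in the picture. A call takes as long as a camera call. They do not tell look-alikes from the thing itself.
- nets.spot_in(label, picture): "extent" ([left, top, width, height] in pixels, round what is visible of it).
- nets.spot_point(label, picture): "position" ([column, row] in pixels: a listed point, or the origin of a listed thing).
The state is a dict: "time": time; "joints": joint angles; "joint_vel": joint speeds; "joint_efforts": joint torques, N m; "position": TCP position; "tcp_rot": TCP orientation; "force": force on the tool from outside, world axes, zero at the start; "torque": the same for the moment, N m; "grip_width": finger opening in m; "grasp_force": force on a finger pad.
Only numpy, scipy, OpenCV 4.12 (cv2) and the standard library are available. Lean on these libraries where they do the work, as an engineer would, in place of code of your own. Each camera call takes 0.05 s, during which the arm holds its last target. There are 200 camera calls.

## Working session

There is one attempt and no reset: what is moved stays moved. The work goes in short steps, Python scripts to look and compute and a tool call to move; the robot and the scene stay as the last step left them, time stands still between calls to the robot, and variables do not carry over. Pictures are saved under pics/ and viewed, at most 14 in all, crops included, and the job is handed in when it is done.

Besides the shell and the picture viewer there is one more tool, called after "Request:" by a JSON object that holds its "op" and its "data". jog_arm: Moves the arm, as the interface text tells. Shifts and turns lie within -1 to 1; 1 stands for 400 mm of shift or 90 degrees of turn. Its arguments: {"type":"object","properties":{"motion":{"type":"array"},"squeeze":{"type":"number"}},"required":["motion"]}

```bash
ls; mkdir -p pics; cat > h.py <<'E'
import numpy as np, cv2
from workcell import sensors, eyes, sign_off, nets
def K(p):
    f=p["frame"].shape[0]/2/np.tan(np.radians(p["vfov"])/2)
    return np.array([[f,0,p["cx"]],[0,f,p["cy"]],[0,0,1.]])
def ray(p,uv):
    n=cv2.undistortPoints(np.array([[uv]],float),K(p),np.array(p["dist_coeffs"],float))[0,0]
    T=np.array(p["cam_to_world"]); return T[:3,3],T[:3,:3]@np.array([n[0],n[1],1])
def at_z(p,uv,z):
    o,d=ray(p,uv); return o+d*(z-o[2])/d[2]
def proj(p,X):
    T=np.linalg.inv(np.array(p["cam_to_world"])); r,_=cv2.Rodrigues(T[:3,:3])
    return cv2.projectPoints(np.array(X,float).reshape(-1,3),r,T[:3,3],K(p),np.array(p["dist_coeffs"],float))[0][:,0]
def save(p,n,box=None,s=1):
    f=p["frame"][:,:,::-1]
    if box: l,t,w,h=box; f=f[t:t+h,l:l+w]
    cv2.imwrite(f"pics/{n}.png",cv2.resize(f,None,fx=s,fy=s,interpolation=cv2.INTER_CUBIC))
E
python3 - <<'E'
from h import *
np.set_printoptions(precision=3,suppress=True)
P={c:eyes.capture(c) for c in("top","scene")}
for c in P: save(P[c],c+"0"); print(c,P[c]["cam_to_world"],P[c]["vfov"])
p=P["top"]
Z=dict(shelf_edge=.064,tray_handle=.076,scrap_tin_in=.004,nest_bar=.014,nest_strop=.014,nest_oil=.014,nest_square=.014,nest_round=.014)
for n in "shelf_edge tray_handle bar strop oil square round paste_tin scrap_tin_in gouge wax rosette glue mallet brush nest_bar nest_strop nest_oil nest_square nest_round".split():
    for c in P:
      for d in nets.spot_point(n,P[c])[:3]:
        print(n,c,round(d["score"],2),np.round(d["position"],1),at_z(P[c],d["position"],Z.get(n,0))[:2])
E
```

```text
pics
top [[-0.099 -0.974  0.206  0.29 ]
 [-0.995  0.096 -0.022  0.083]
 [ 0.001 -0.207 -0.978  1.232]
 [ 0.     0.     0.     1.   ]] 52.033621544897855
scene [[-0.675  0.589 -0.443  1.102]
 [ 0.738  0.543 -0.402  0.561]
 [ 0.003 -0.598 -0.801  1.076]
 [ 0.     0.     0.     1.   ]] 52.31580051380504
shelf_edge top 0.58 [401.9 195.8] [ 0.635 -0.141]
shelf_edge scene 0.89 [245.3 219.5] [ 0.636 -0.146]
tray_handle top 0.86 [406.1 208. ] [ 0.6   -0.145]
tray_handle top 0.53 [223.5 271.3] [0.488 0.306]
tray_handle scene 0.81 [259.4 206.6] [ 0.585 -0.143]
bar top 0.61 [247.9 240.6] [0.574 0.255]
bar top 0.44 [425.8 195.6] [ 0.648 -0.215]
bar scene 0.6 [374.2 306.6] [0.576 0.254]
strop top 0.72 [297.6 240. ] [0.563 0.128]
strop scene 0.79 [344.3 272.1] [0.55  0.132]
oil top 0.87 [207.4 202.9] [0.684 0.352]
oil top 0.79 [196.1 240. ] [0.589 0.386]
oil top 0.7 [138.6 327.7] [0.382 0.534]
oil scene 0.9 [381.8 365. ] [0.683 0.363]
oil scene 0.73 [415.9 338. ] [0.575 0.381]
oil scene 0.71 [510.6 322.6] [0.386 0.527]
square top 0.72 [305.7 289.5] [0.435 0.119]
square top 0.28 [531.8 277.8] [ 0.4
[... 1448 characters left out ...]
3] [0.483 0.6  ]
brush top 0.83 [537.5 281.4] [ 0.399 -0.46 ]
brush scene 0.67 [240.3 140.7] [ 0.397 -0.447]
brush scene 0.55 [305.3 294.6] [0.668 0.104]
nest_bar top 0.96 [427.3 189.4] [ 0.66  -0.218]
nest_bar top 0.59 [221.9 271.9] [0.498 0.322]
nest_bar scene 0.57 [224.6 221.6] [ 0.657 -0.218]
nest_bar scene 0.28 [248.  217.8] [ 0.603 -0.18 ]
nest_strop top 0.63 [401.3 192.6] [ 0.659 -0.15 ]
nest_strop scene 0.56 [243.9 232.9] [ 0.647 -0.148]
nest_oil top 0.74 [373.5 193.2] [ 0.664 -0.078]
nest_oil scene 0.33 [185.9 180.2] [ 0.631 -0.423]
nest_square scene 0.38 [189.6 177.5] [ 0.617 -0.424]
nest_square scene 0.3 [261.6 209.5] [ 0.557 -0.174]
nest_round top 0.28 [248.  241.8] [0.568 0.253]
```

View pics/top0.png

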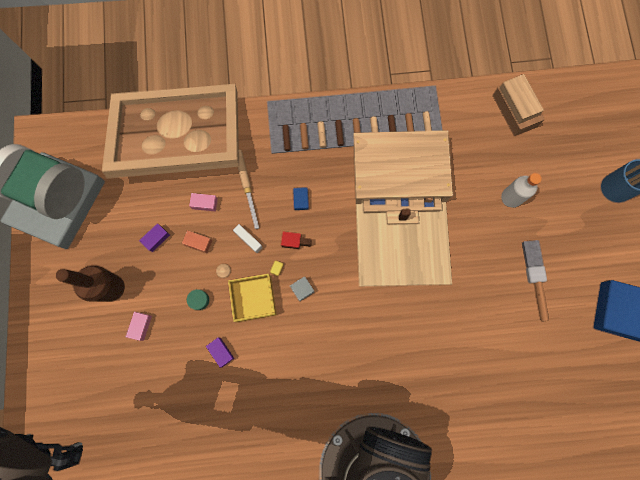

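View pics/scene0.png

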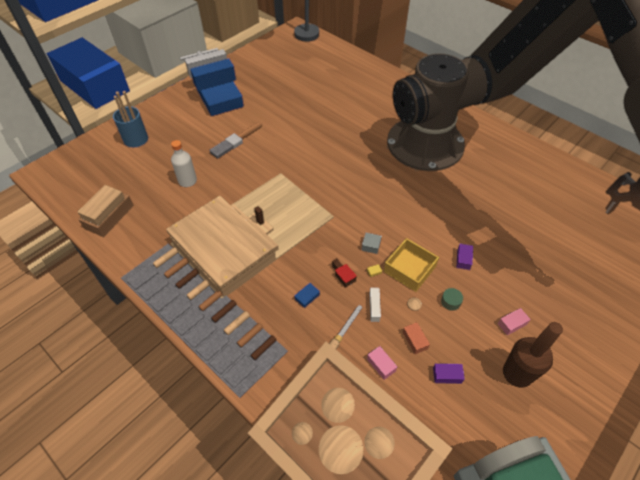

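The pictures show all five items. In the top view they are: bar (247,238), strop (297,240), reddish-brown oil (196,241), square (303,289) and round (198,300). The tin is at (301,198), the scrap tin at (252,298) and the handle at (405,213).

Candidates for the oilstone are (196,241) reddish-brown, (203,201) pink, (138,326) pink, (154,237) purple and (220,352) purple. I choose (196,241) and will check it in a crop.

```bash
cat >> h.py <<'E'
from scipy.optimize import minimize
def box(a,b): return np.array([[a,b],[-a,b],[-a,-b],[a,-b]])/2e3
t=np.linspace(0,2*np.pi,40)
SH=dict(bar=[box(80,22)],oil=[box(62,36)],square=[box(44,44)],round=[np.c_[np.cos(t),np.sin(t)]*.025],
 strop=[np.array([[37,18],[-9,18],[-9,-18],[37,-18]])/1e3,np.array([[-9,8],[-37,8],[-37,-8],[-9,-8]])/1e3],
 paste_tin=[box(56,38)],offcut=[box(40,18)])
HT=dict(paste_tin=.022,offcut=.026)
S=8
def render(p,parts,h,q,org,n,z0=0):
    m=np.zeros((n*S,n*S),np.uint8); c,s=np.cos(q[2]),np.sin(q[2])
    for a in parts:
        w=a@np.array([[c,s],[-s,c]])+q[:2]
        X=np.vstack([np.c_[w,np.full(len(w),z0)],np.c_[w,np.full(len(w),z0+h)]])
        uv=(proj(p,X)-org+.5)*S
        cv2.fillConvexPoly(m,cv2.convexHull(uv.astype(np.float32)).astype(np.int32),255)
    return cv2.resize(m,(n,n),interpolation=cv2.INTER_AREA)/255.
def alpha(p,xy,n,z=.014,chroma=True):
    lab=cv2.cvtColor(p["frame"],cv2.COLOR_RGB2LAB).astype(float)
    u=np.round(proj(p,[xy[0],xy[1],z])[0]).astype(int); o=u-n//2
    L=lab[o[1]:o[1]+n,o[0]:o[0]+n].copy()
    if chroma: L[...,0]*=.25
    yy,xx=np.mgrid[:n,:n]-n//2
    r=np.hypot(xx,yy); bg=np.median(L[r>n*.42],axis=0)
    d=np.linalg.norm(L-bg,axis=2); T=np.median(d[r<4])
    return np.clip((d/T-.25)/.5,0,1)*(r<n*.5),o
def fit(name,P,xy,yaws=None,n=44,z0=0,chroma=True):
    A=[(p,)+alpha(p,xy,n,z0+.014,chroma) for p in P]; h=HT.get(name,.028)
    f=lambda q:sum(((render(p,SH[name],h,q,o,n,z0)-a)**2).sum()/max(a.sum(),1) for p,a,o in A)
    best=None
    for y in (np.radians(np.arange(0,360,20)) if yaws is None else yaws):
        r=minimize(f,[xy[0],xy[1],y],method="Nelder-Mead",options=dict(initial_simplex=np.array([[xy[0],xy[1],y],[xy[0]+.008,xy[1],y],[xy[0],xy[1]+.008,y],[xy[0],xy[1],y+.2]]),xatol=1e-4,fatol=1e-4,maxiter=120))
        if best is None or r.fun<best.fun: best=r
    return best.x,best.fun/len(P)
E
python3 - <<'E'
from h import *
np.set_printoptions(precision=4,suppress=True)
T=eyes.capture("top");C=eyes.capture("scene")
save(T,"crop1",(120,180,220,160),3.5)
o=sensors.get_obs(); print(o["position"],o["tcp_rot"],o["time"])
G=dict(bar=(.575,.255),strop=(.557,.13),oil=(.582,.383),square=(.437,.126),round=(.434,.386),paste_tin=(.666,.112))
for k,g in G.items():
    for nm,P in (("T",[T]),("C",[C]),("TC",[T,C])):
        q,e=fit(k,P,g,chroma=k!="strop"); print(k,nm,q[:2],np.degrees(q[2])%360,round(e,3))
E
```

```text
[0.1684 0.6019 0.2313] [[-0.963   0.2695  0.    ]
 [ 0.2695  0.963   0.0001]
 [ 0.      0.0001 -1.    ]] 2.2
bar T [0.5772 0.2531] 41.544077213831294 0.144
bar C [0.5772 0.2538] 41.285840085241624 0.139
bar TC [0.5772 0.2534] 41.363244403329176 0.143
strop T [0.5584 0.1302] 77.81295052229271 0.087
strop C [0.5615 0.132 ] 78.41563660577806 0.056
strop TC [0.5592 0.131 ] 77.02897822577404 0.092
oil T [0.581  0.3769] 68.60548266502747 0.131
oil C [0.5852 0.3809] 69.4817146600111 0.096
oil TC [0.583  0.3803] 68.1570382697599 0.132
square T [0.4363 0.1276] 116.59246773520016 0.024
square C [0.4373 0.1283] 115.36497238988014 0.019
square TC [0.4366 0.1278] 26.23335624490465 0.026
round T [0.4351 0.3847] 8.548571199826457 0.014
round C [0.4361 0.3852] 84.21420918485542 0.019
round TC [0.4354 0.3849] 106.60636414859538 0.02
paste_tin T [0.6699 0.1106] 358.53439188784444 0.04
paste_tin C [0.6698 0.1109] 179.27771548570635 0.076
paste_tin TC [0.6701 0.1107] 358.780111682694 0.058
```

View pics/crop1.png

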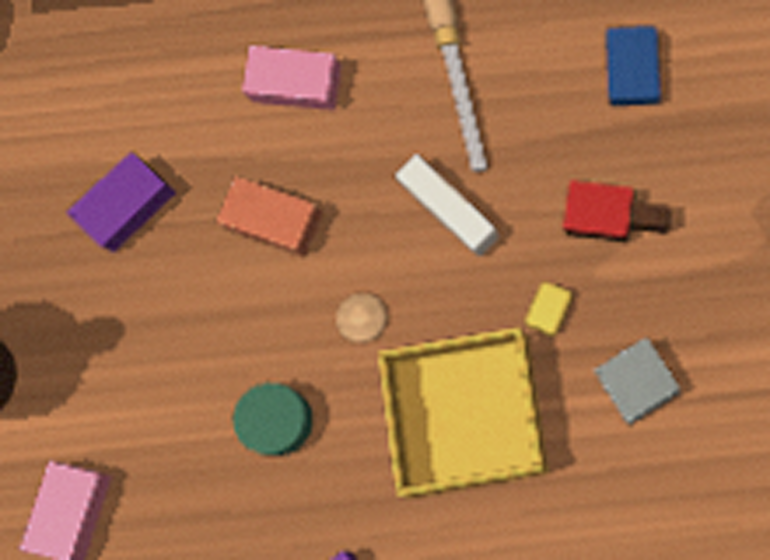

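The crop confirms the oilstone: crop (268,213) is the reddish-brown block, and the pink and purple ones are the look-alikes. The wax is at crop (549,307) and the rosette at (361,317). Next is the handle.

```bash
python3 - <<'E'
from h import *
T=eyes.capture("top");C=eyes.capture("scene")
a=cv2.resize(T["frame"][120:220,345:460,::-1],None,fx=5,fy=5,interpolation=cv2.INTER_CUBIC)[:, :]
b=cv2.resize(C["frame"][180:300,160:290,::-1],None,fx=5,fy=5,interpolation=cv2.INTER_CUBIC)
h=600; im=np.zeros((600,1225,3),np.uint8); im[:500,:575]=a; im[:600,575:]=b
cv2.imwrite("pics/st.png",cv2.resize(im,None,fx=.65,fy=.65,interpolation=cv2.INTER_AREA))
E
```

```text
(no output)
```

View pics/st.png

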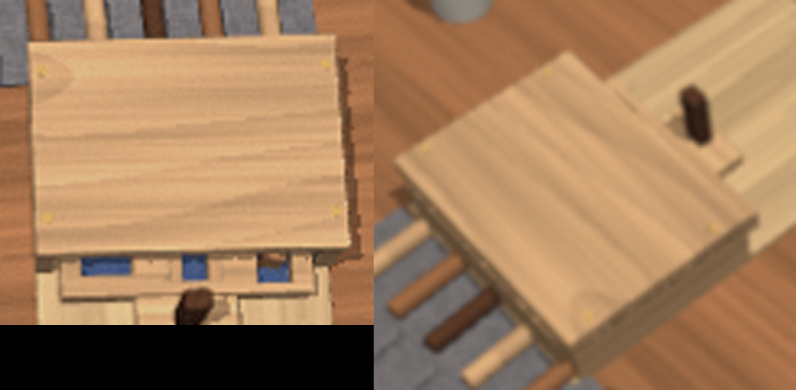

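The left crop shows the slightly open tray with three blue nests and the handle top at about top px (406,211). The right crop shows the handle top at about scene px (257.6,208). Both show all four shelf corners.

```bash
python3 - <<'E'
from h import *
from scipy.optimize import least_squares
np.set_printoptions(precision=4,suppress=True)
T=eyes.capture("top");C=eyes.capture("scene")
ct=np.array([[356.4,196.9],[452.4,195.1],[353.6,132.9],[448.4,131.1]])
cc=np.array([[277.9,247.1],[219.8,196.0],[221.9,286.2],[167.2,229.8]])
loc=np.array([[0,.12],[0,-.12],[.174,.12],[.174,-.12]])
def X(q):
    c,s=np.cos(q[2]),np.sin(q[2]); return np.c_[loc@np.array([[c,s],[-s,c]])+q[:2],np.full(4,.064)]
for nm,L in (("T",[(T,ct)]),("C",[(C,cc)]),("TC",[(T,ct),(C,cc)])):
    r=least_squares(lambda q:np.concatenate([(proj(p,X(q))-u).ravel() for p,u in L]),[.635,-.143,0])
    print(nm,r.x[:2],np.degrees(r.x[2]),np.abs(r.fun).max())
for p,u in ((T,(406.3,211)),(T,(406.3,209)),(C,(257.6,208.3)),(C,(258,207))): print(at_z(p,u,.076))
# scrap tin
from_net=[at_z(p,nets.spot_point("scrap_tin_in",p)[0]["position"],.004) for p in(T,C)]; print(from_net)
E
```

```text
T [ 0.6317 -0.1463] -4.601022152299048 0.9729027564586659
C [ 0.6322 -0.1396] -3.6698350255530117 0.8557680295087948
TC [ 0.6314 -0.1438] -4.1539470081217225 1.8881027727814512
[ 0.5922 -0.1441  0.076 ]
[ 0.5972 -0.1448  0.076 ]
[ 0.5928 -0.1422  0.076 ]
[ 0.5889 -0.1447  0.076 ]Traceback (most recent call last):
  File "<stdin>", line 15, in <module>
IndexError: list index out of range
```

```bash
cat > plan.py <<'E'
import json,os,numpy as np
from workcell import sensors
F="cmd.json"
def cur():
    if os.path.exists(F): return json.load(open(F))
    o=sensors.get_obs(); R=np.array(o["tcp_rot"]); return [*o["position"],float(np.degrees(np.arctan2(R[1,0],R[0,0]))),0.]
def plan(rows):
    """rows: (n,x,y,z,a,jaw); None keeps. Prints calls; updates cmd."""
    s=cur(); seq=[]; c=list(s)
    for n,*v in rows:
        c=[ci if vi is None else vi for ci,vi in zip(c,v)]; seq+=[list(c)]*n
    while len(seq)%8: seq.append(seq[-1])
    b=list(s)
    for k in range(0,len(seq),8):
        a=np.radians(b[3]); ex=np.array([np.cos(a),np.sin(a)]); ey=np.array([np.sin(a),-np.cos(a)])
        last=None;n=0;out=[]
        for q in seq[k:k+8]:
            d=np.array(q[:2])-b[:2]; da=(q[3]-b[3]+180)%360-180
            r=[round(float(v),3) for v in (d@ex/.4,d@ey/.4,-(q[2]-b[2])/.4,-da/90)]+[round(q[4],2)]
            if r==last: out[-1][0]+=1
            else: out.append([1]+r); last=r
        for o in out: print("  x%d dx %g dy %g dz %g rz %g jaw %g"%tuple(o))
        dx,dy,dz,rz,j=last
        xy=np.array(b[:2])+.4*(dx*ex+dy*ey); b=[float(xy[0]),float(xy[1]),b[2]-.4*dz,b[3]-90*rz,j]; print(" -- ->",np.round(b,4))
    json.dump(b,open(F,"w"))
E
python3 - <<'E'
from plan import *
plan([(24,.5925,-.1415,.14,175.85,.3),(8,.5925,-.1415,.043,175.85,.3),(8,None,None,None,None,1.)])
E
```

```text
x8 dx -1.522 dy -1.504 dz 0.228 rz -0.128 jaw 0.3
 -- -> [ 5.925000e-01 -1.415000e-01  1.401000e-01  1.758868e+02  3.000000e-01]
  x8 dx 0 dy -0 dz 0 rz 0 jaw 0.3
 -- -> [ 5.925000e-01 -1.415000e-01  1.401000e-01  1.758868e+02  3.000000e-01]
  x8 dx 0 dy -0 dz 0 rz 0 jaw 0.3
 -- -> [ 5.925000e-01 -1.415000e-01  1.401000e-01  1.758868e+02  3.000000e-01]
  x8 dx 0 dy -0 dz 0.243 rz 0 jaw 0.3
 -- -> [ 5.925000e-01 -1.415000e-01  4.290000e-02  1.758868e+02  3.000000e-01]
  x8 dx 0 dy -0 dz -0 rz 0 jaw 1
 -- -> [ 5.925000e-01 -1.415000e-01  4.290000e-02  1.758868e+02  1.000000e+00]
```

```bash
rm cmd.json; python3 - <<'E'
s=open("plan.py").read()
s=s.replace('''    if os.path.exists(F): return json.load(open(F))
    o=sensors.get_obs(); R=np.array(o["tcp_rot"]); return [*o["position"],float(np.degrees(np.arctan2(R[1,0],R[0,0]))),0.]''','''    o=sensors.get_obs(); R=np.array(o["tcp_rot"]); m=[*map(float,o["position"]),float(np.degrees(np.arctan2(R[1,0],R[0,0]))),0.]
    print("t",round(o["time"],2),"meas",np.round(m[:4],4),"w",round(o["grip_width"],4),"gf",round(o["grasp_force"],1))
    if os.path.exists(F):
        c=json.load(open(F)); e=np.abs(np.array(c[:3])-m[:3]).max(); ea=abs((c[3]-m[3]+180)%360-180)
        if e<.003 and ea<1: return c
        print("RESYNC",e,ea); m[4]=c[4]
    return m''')
s=s.replace('''        c=[ci if vi is None else vi for ci,vi in zip(c,v)]; seq+=[list(c)]*n
''','''        c0=np.array(c); c=[ci if vi is None else vi for ci,vi in zip(c,v)]
        d=np.array(c)-c0; d[3]=(d[3]+180)%360-180; d[4]=0
        m=int(np.ceil(max(np.linalg.norm(d[:3])/.30,abs(d[3])/50,1)))
        for i in range(1,m): seq+=[[*(c0+d*i/m)[:4],c[4]]]*8
        seq+=[list(c)]*n
''')
open("plan.py","w").write(s)
E
python3 - <<'E'
from plan import *
plan([(8,.5925,-.1415,.14,175.85,.3),(8,.5925,-.1415,.043,175.85,.3),(8,None,None,None,None,1.)])
E
```

```text
t 2.45 meas [  0.1684   0.6019   0.2313 164.3668] w 0.0854 gf 0.0
  x8 dx -0.507 dy -0.501 dz 0.076 rz -0.043 jaw 0.3
 -- -> [  0.3097   0.3543   0.2009 168.2368   0.3   ]
  x8 dx -0.473 dy -0.535 dz 0.076 rz -0.042 jaw 0.3
 -- -> [4.513000e-01 1.062000e-01 1.705000e-01 1.720168e+02 3.000000e-01]
  x8 dx -0.436 dy -0.564 dz 0.076 rz -0.043 jaw 0.3
 -- -> [ 5.926000e-01 -1.414000e-01  1.401000e-01  1.758868e+02  3.000000e-01]
  x8 dx 0 dy -0 dz 0.243 rz 0 jaw 0.3
 -- -> [ 5.926000e-01 -1.414000e-01  4.290000e-02  1.758868e+02  3.000000e-01]
  x8 dx 0 dy -0 dz -0 rz 0 jaw 1
 -- -> [ 5.926000e-01 -1.414000e-01  4.290000e-02  1.758868e+02  1.000000e+00]
```

Request:
{"op": "jog_arm", "data": {"motion": [{"dx":-0.507,"dy":-0.501,"dz":0.076,"rz":-0.043,"jaw":0.3},{"dx":-0.507,"dy":-0.501,"dz":0.076,"rz":-0.043,"jaw":0.3},{"dx":-0.507,"dy":-0.501,"dz":0.076,"rz":-0.043,"jaw":0.3},{"dx":-0.507,"dy":-0.501,"dz":0.076,"rz":-0.043,"jaw":0.3},{"dx":-0.507,"dy":-0.501,"dz":0.076,"rz":-0.043,"jaw":0.3},{"dx":-0.507,"dy":-0.501,"dz":0.076,"rz":-0.043,"jaw":0.3},{"dx":-0.507,"dy":-0.501,"dz":0.076,"rz":-0.043,"jaw":0.3},{"dx":-0.507,"dy":-0.501,"dz":0.076,"rz":-0.043,"jaw":0.3}]}}

```text
$.motion[0]: bad value
```

Request:
{"op": "jog_arm", "data": {"motion": [{"dx":-0.473,"dy":-0.535,"dz":0.076,"rz":-0.042,"jaw":0.3},{"dx":-0.473,"dy":-0.535,"dz":0.076,"rz":-0.042,"jaw":0.3},{"dx":-0.473,"dy":-0.535,"dz":0.076,"rz":-0.042,"jaw":0.3},{"dx":-0.473,"dy":-0.535,"dz":0.076,"rz":-0.042,"jaw":0.3},{"dx":-0.473,"dy":-0.535,"dz":0.076,"rz":-0.042,"jaw":0.3},{"dx":-0.473,"dy":-0.535,"dz":0.076,"rz":-0.042,"jaw":0.3},{"dx":-0.473,"dy":-0.535,"dz":0.076,"rz":-0.042,"jaw":0.3},{"dx":-0.473,"dy":-0.535,"dz":0.076,"rz":-0.042,"jaw":0.3}]}}

```text
$.motion[0]: bad value
```

Request:
{"op": "jog_arm", "data": {"motion": [{"dx":-0.436,"dy":-0.564,"dz":0.076,"rz":-0.043,"jaw":0.3},{"dx":-0.436,"dy":-0.564,"dz":0.076,"rz":-0.043,"jaw":0.3},{"dx":-0.436,"dy":-0.564,"dz":0.076,"rz":-0.043,"jaw":0.3},{"dx":-0.436,"dy":-0.564,"dz":0.076,"rz":-0.043,"jaw":0.3},{"dx":-0.436,"dy":-0.564,"dz":0.076,"rz":-0.043,"jaw":0.3},{"dx":-0.436,"dy":-0.564,"dz":0.076,"rz":-0.043,"jaw":0.3},{"dx":-0.436,"dy":-0.564,"dz":0.076,"rz":-0.043,"jaw":0.3},{"dx":-0.436,"dy":-0.564,"dz":0.076,"rz":-0.043,"jaw":0.3}]}}

```text
$.motion[0]: bad value
```

Request:
{"op": "jog_arm", "data": {"motion": [{"dx":-0.507,"dy":-0.501,"dz":0.076,"rx":0,"ry":0,"rz":-0.043,"jaw":0.3},{"dx":-0.507,"dy":-0.501,"dz":0.076,"rx":0,"ry":0,"rz":-0.043,"jaw":0.3},{"dx":-0.507,"dy":-0.501,"dz":0.076,"rx":0,"ry":0,"rz":-0.043,"jaw":0.3},{"dx":-0.507,"dy":-0.501,"dz":0.076,"rx":0,"ry":0,"rz":-0.043,"jaw":0.3},{"dx":-0.507,"dy":-0.501,"dz":0.076,"rx":0,"ry":0,"rz":-0.043,"jaw":0.3},{"dx":-0.507,"dy":-0.501,"dz":0.076,"rx":0,"ry":0,"rz":-0.043,"jaw":0.3},{"dx":-0.507,"dy":-0.501,"dz":0.076,"rx":0,"ry":0,"rz":-0.043,"jaw":0.3},{"dx":-0.507,"dy":-0.501,"dz":0.076,"rx":0,"ry":0,"rz":-0.043,"jaw":0.3}]}}

```text
time: 3.12
position: [0.3116, 0.35, 0.2005]
tcp_rot: [[-0.978, 0.208, -0.0], [0.208, 0.978, -0.001], [0.0, -0.001, -1.0]]
force: [0.4, 0.5, 0.1]
grip_width: 0.06
grasp_force: 0.0
```

Request:
{"op": "jog_arm", "data": {"motion": [{"dx":-0.473,"dy":-0.535,"dz":0.076,"rx":0,"ry":0,"rz":-0.042,"jaw":0.3},{"dx":-0.473,"dy":-0.535,"dz":0.076,"rx":0,"ry":0,"rz":-0.042,"jaw":0.3},{"dx":-0.473,"dy":-0.535,"dz":0.076,"rx":0,"ry":0,"rz":-0.042,"jaw":0.3},{"dx":-0.473,"dy":-0.535,"dz":0.076,"rx":0,"ry":0,"rz":-0.042,"jaw":0.3},{"dx":-0.473,"dy":-0.535,"dz":0.076,"rx":0,"ry":0,"rz":-0.042,"jaw":0.3},{"dx":-0.473,"dy":-0.535,"dz":0.076,"rx":0,"ry":0,"rz":-0.042,"jaw":0.3},{"dx":-0.473,"dy":-0.535,"dz":0.076,"rx":0,"ry":0,"rz":-0.042,"jaw":0.3},{"dx":-0.473,"dy":-0.535,"dz":0.076,"rx":0,"ry":0,"rz":-0.042,"jaw":0.3}]}}

```text
time: 3.78
position: [0.4542, 0.102, 0.17]
tcp_rot: [[-0.99, 0.143, 0.001], [0.143, 0.99, -0.0], [-0.001, -0.0, -1.0]]
force: [-0.5, -0.6, -0.0]
grip_width: 0.0598
grasp_force: 0.0
```

Request:
{"op": "jog_arm", "data": {"motion": [{"dx":-0.436,"dy":-0.564,"dz":0.076,"rx":0,"ry":0,"rz":-0.043,"jaw":0.3},{"dx":-0.436,"dy":-0.564,"dz":0.076,"rx":0,"ry":0,"rz":-0.043,"jaw":0.3},{"dx":-0.436,"dy":-0.564,"dz":0.076,"rx":0,"ry":0,"rz":-0.043,"jaw":0.3},{"dx":-0.436,"dy":-0.564,"dz":0.076,"rx":0,"ry":0,"rz":-0.043,"jaw":0.3},{"dx":-0.436,"dy":-0.564,"dz":0.076,"rx":0,"ry":0,"rz":-0.043,"jaw":0.3},{"dx":-0.436,"dy":-0.564,"dz":0.076,"rx":0,"ry":0,"rz":-0.043,"jaw":0.3},{"dx":-0.436,"dy":-0.564,"dz":0.076,"rx":0,"ry":0,"rz":-0.043,"jaw":0.3},{"dx":-0.436,"dy":-0.564,"dz":0.076,"rx":0,"ry":0,"rz":-0.043,"jaw":0.3}]}}

```text
time: 4.45
position: [0.5953, -0.1462, 0.1391]
tcp_rot: [[-0.997, 0.075, 0.002], [0.075, 0.997, -0.001], [-0.002, -0.001, -1.0]]
force: [-1.1, 1.0, 0.2]
grip_width: 0.0599
grasp_force: 0.0
```

```bash
python3 - <<'E'
from plan import *
plan([(8,.5925,-.1415,.043,175.85,.3),(8,None,None,None,None,1.)])
E
```

```text
t 4.45 meas [ 5.95300e-01 -1.46200e-01  1.39100e-01  1.75692e+02] w 0.0599 gf 0.0
RESYNC 0.09620328792731198 0.1948699620147636
  x8 dx 0.008 dy 0.011 dz 0.24 rz -0.002 jaw 0.3
 -- -> [ 5.92400e-01 -1.41600e-01  4.31000e-02  1.75872e+02  3.00000e-01]
  x8 dx -0 dy 0 dz 0 rz 0 jaw 1
 -- -> [ 5.92400e-01 -1.41600e-01  4.31000e-02  1.75872e+02  1.00000e+00]
```

Request:
{"op": "jog_arm", "data": {"motion": [{"dx":0,"dy":0,"dz":0,"rx":0,"ry":0,"rz":0,"jaw":0.3},{"dx":0,"dy":0,"dz":0.12,"rx":0,"ry":0,"rz":0,"jaw":0.3},{"dx":0,"dy":0,"dz":0.2,"rx":0,"ry":0,"rz":0,"jaw":0.3},{"dx":0,"dy":0,"dz":0.243,"rx":0,"ry":0,"rz":0,"jaw":0.3},{"dx":0,"dy":0,"dz":0.243,"rx":0,"ry":0,"rz":0,"jaw":0.3},{"dx":0,"dy":0,"dz":0.243,"rx":0,"ry":0,"rz":0,"jaw":0.3},{"dx":0,"dy":0,"dz":0.243,"rx":0,"ry":0,"rz":0,"jaw":0.3},{"dx":0,"dy":0,"dz":0.243,"rx":0,"ry":0,"rz":0,"jaw":0.3}]}}

```text
time: 5.12
position: [0.5935, -0.1411, 0.0448]
tcp_rot: [[-0.997, 0.071, 0.003], [0.071, 0.997, -0.001], [-0.003, -0.001, -1.0]]
force: [-0.7, -0.8, 0.1]
grip_width: 0.0601
grasp_force: 0.0
```

Request:
{"op": "jog_arm", "data": {"motion": [{"dx":0,"dy":0,"dz":0,"rx":0,"ry":0,"rz":0,"jaw":1},{"dx":0,"dy":0,"dz":0,"rx":0,"ry":0,"rz":0,"jaw":1},{"dx":0,"dy":0,"dz":0,"rx":0,"ry":0,"rz":0,"jaw":1},{"dx":0,"dy":0,"dz":0,"rx":0,"ry":0,"rz":0,"jaw":1},{"dx":0,"dy":0,"dz":0,"rx":0,"ry":0,"rz":0,"jaw":1},{"dx":0,"dy":0,"dz":0,"rx":0,"ry":0,"rz":0,"jaw":1},{"dx":0,"dy":0,"dz":0,"rx":0,"ry":0,"rz":0,"jaw":1},{"dx":0,"dy":0,"dz":0,"rx":0,"ry":0,"rz":0,"jaw":1}], "squeeze": 50}}

```text
time: 5.78
position: [0.593, -0.1409, 0.0438]
tcp_rot: [[-0.997, 0.072, 0.001], [0.072, 0.997, 0.0], [-0.001, 0.001, -1.0]]
force: [-1.1, 6.1, 7.3]
grip_width: 0.021
grasp_force: 49.2
```

Request:
{"op": "jog_arm", "data": {"motion": [{"dx":0.05,"dy":0,"dz":0,"rx":0,"ry":0,"rz":0,"jaw":1},{"dx":0.1,"dy":0,"dz":0,"rx":0,"ry":0,"rz":0,"jaw":1},{"dx":0.15,"dy":0,"dz":0,"rx":0,"ry":0,"rz":0,"jaw":1},{"dx":0.2,"dy":0,"dz":0,"rx":0,"ry":0,"rz":0,"jaw":1},{"dx":0.25,"dy":0,"dz":0,"rx":0,"ry":0,"rz":0,"jaw":1},{"dx":0.3,"dy":0,"dz":0,"rx":0,"ry":0,"rz":0,"jaw":1},{"dx":0.34,"dy":0,"dz":0,"rx":0,"ry":0,"rz":0,"jaw":1},{"dx":0.36,"dy":0,"dz":0,"rx":0,"ry":0,"rz":0,"jaw":1}]}}

```text
time: 6.45
position: [0.4478, -0.13, 0.0438]
tcp_rot: [[-0.997, 0.072, 0.0], [0.072, 0.997, 0.001], [-0.0, 0.001, -1.0]]
force: [4.6, 16.0, 8.6]
grip_width: 0.0213
grasp_force: 52.5
```

Request:
{"op": "jog_arm", "data": {"motion": [{"dx":0.005,"dy":0,"dz":0,"rx":0,"ry":0,"rz":0,"jaw":1},{"dx":0.01,"dy":0,"dz":0,"rx":0,"ry":0,"rz":0,"jaw":1},{"dx":0.015,"dy":0,"dz":0,"rx":0,"ry":0,"rz":0,"jaw":1},{"dx":0.02,"dy":0,"dz":0,"rx":0,"ry":0,"rz":0,"jaw":1},{"dx":0.024,"dy":0,"dz":0,"rx":0,"ry":0,"rz":0,"jaw":1},{"dx":0.028,"dy":0,"dz":0,"rx":0,"ry":0,"rz":0,"jaw":1},{"dx":0.028,"dy":0,"dz":0,"rx":0,"ry":0,"rz":0,"jaw":1},{"dx":0.028,"dy":0,"dz":0,"rx":0,"ry":0,"rz":0,"jaw":1}]}}

```text
time: 7.12
position: [0.4404, -0.1295, 0.0438]
tcp_rot: [[-0.997, 0.072, 0.005], [0.072, 0.997, -0.001], [-0.005, -0.0, -1.0]]
force: [16.8, 21.7, 4.7]
grip_width: 0.0213
grasp_force: 52.0
```

Request:
{"op": "jog_arm", "data": {"motion": [{"dx":0.004,"dy":0,"dz":0,"rx":0,"ry":0,"rz":0,"jaw":1},{"dx":0.008,"dy":0,"dz":0,"rx":0,"ry":0,"rz":0,"jaw":1},{"dx":0.012,"dy":0,"dz":0,"rx":0,"ry":0,"rz":0,"jaw":1},{"dx":0.012,"dy":0,"dz":0,"rx":0,"ry":0,"rz":0,"jaw":1},{"dx":0.012,"dy":0,"dz":0,"rx":0,"ry":0,"rz":0,"jaw":1},{"dx":0.012,"dy":0,"dz":0,"rx":0,"ry":0,"rz":0,"jaw":1},{"dx":0.012,"dy":0,"dz":0,"rx":0,"ry":0,"rz":0,"jaw":1},{"dx":0.012,"dy":0,"dz":0,"rx":0,"ry":0,"rz":0,"jaw":1}]}}

```text
time: 7.78
position: [0.4403, -0.1298, 0.0439]
tcp_rot: [[-0.997, 0.073, 0.015], [0.073, 0.997, -0.004], [-0.015, -0.002, -1.0]]
force: [45.5, 36.4, -10.8]
grip_width: 0.0215
grasp_force: 50.4
```

```bash
echo '[0.4404,-0.1299,0.0429,175.87,1.0]'>cmd.json; python3 - <<'E'
from plan import *
plan([(8,None,None,None,None,.2),(8,None,None,.16,None,None),(8,.45,.12,.25,None,None)])
E
```

```text
t 7.78 meas [ 4.403000e-01 -1.298000e-01  4.390000e-02  1.758001e+02] w 0.0215 gf 50.4
  x8 dx 0 dy 0 dz -0 rz -0 jaw 0.2
 -- -> [ 4.4040e-01 -1.2990e-01  4.2900e-02  1.7587e+02  2.0000e-01]
  x8 dx 0 dy 0 dz -0.293 rz -0 jaw 0.2
 -- -> [ 4.4040e-01 -1.2990e-01  1.6010e-01  1.7587e+02  2.0000e-01]
  x8 dx 0.021 dy 0.625 dz -0.225 rz -0 jaw 0.2
 -- -> [4.5000e-01 1.2010e-01 2.5010e-01 1.7587e+02 2.0000e-01]
```

Request:
{"op": "jog_arm", "data": {"motion": [{"dx":-0.01,"dy":0,"dz":0,"rx":0,"ry":0,"rz":0,"jaw":1},{"dx":-0.018,"dy":0,"dz":0,"rx":0,"ry":0,"rz":0,"jaw":1},{"dx":-0.018,"dy":0,"dz":0,"rx":0,"ry":0,"rz":0,"jaw":0.2},{"dx":-0.018,"dy":0,"dz":0,"rx":0,"ry":0,"rz":0,"jaw":0.2},{"dx":-0.018,"dy":0,"dz":0,"rx":0,"ry":0,"rz":0,"jaw":0.2},{"dx":-0.018,"dy":0,"dz":-0.1,"rx":0,"ry":0,"rz":0,"jaw":0.2},{"dx":-0.018,"dy":0,"dz":-0.2,"rx":0,"ry":0,"rz":0,"jaw":0.2},{"dx":-0.018,"dy":0,"dz":-0.293,"rx":0,"ry":0,"rz":0,"jaw":0.2}]}}

```text
time: 8.45
position: [0.4397, -0.1305, 0.1613]
tcp_rot: [[-0.997, 0.072, -0.002], [0.072, 0.997, 0.001], [0.002, 0.001, -1.0]]
force: [1.2, -1.2, 0.1]
grip_width: 0.0682
grasp_force: 0.0
```

Request:
{"op": "jog_arm", "data": {"motion": [{"dx":0.021,"dy":0.625,"dz":-0.225,"rx":0,"ry":0,"rz":0,"jaw":0.2},{"dx":0.021,"dy":0.625,"dz":-0.225,"rx":0,"ry":0,"rz":0,"jaw":0.2},{"dx":0.021,"dy":0.625,"dz":-0.225,"rx":0,"ry":0,"rz":0,"jaw":0.2},{"dx":0.021,"dy":0.625,"dz":-0.225,"rx":0,"ry":0,"rz":0,"jaw":0.2},{"dx":0.021,"dy":0.625,"dz":-0.225,"rx":0,"ry":0,"rz":0,"jaw":0.2},{"dx":0.021,"dy":0.625,"dz":-0.225,"rx":0,"ry":0,"rz":0,"jaw":0.2},{"dx":0.021,"dy":0.625,"dz":-0.225,"rx":0,"ry":0,"rz":0,"jaw":0.2},{"dx":0.021,"dy":0.625,"dz":-0.225,"rx":0,"ry":0,"rz":0,"jaw":0.2}]}}

```text
time: 9.12
position: [0.45, 0.1221, 0.2513]
tcp_rot: [[-0.998, 0.069, 0.002], [0.069, 0.998, 0.001], [-0.002, 0.001, -1.0]]
force: [0.4, -0.4, 0.7]
grip_width: 0.0683
grasp_force: 0.0
```

```bash
python3 - <<'E'
from h import *
np.set_printoptions(precision=4,suppress=True)
T=eyes.capture("top");C=eyes.capture("scene")
a=cv2.resize(T["frame"][180:270,345:460,::-1],None,fx=6.5,fy=6.5,interpolation=cv2.INTER_CUBIC); cv2.imwrite("pics/tray_t.png",a)
b=cv2.resize(C["frame"][150:260,200:345,::-1],None,fx=5.4,fy=5.4,interpolation=cv2.INTER_CUBIC); cv2.imwrite("pics/tray_c.png",b)
for n in "nest_bar nest_strop nest_oil nest_square nest_round offcut tray_handle scrap_tin_in".split():
    for nm,p in (("T",T),("C",C)):
        for d in nets.spot_point(n,p)[:2]: print(n,nm,round(d["score"],2),np.round(d["position"],1),at_z(p,d["position"],.076 if n=="tray_handle" else .004 if n[:2]=="sc" else .014)[:2])
E
```

```text
nest_bar T 0.95 [432.4 248.3] [ 0.5053 -0.2087]
nest_bar C 0.68 [267.3 195.3] [ 0.5084 -0.2014]
nest_strop T 0.77 [407.  252.6] [ 0.5006 -0.1437]
nest_strop C 0.78 [283.4 205.2] [ 0.5034 -0.14  ]
nest_strop C 0.64 [238.5 141. ] [ 0.4107 -0.437 ]
nest_oil T 0.55 [374.9 251. ] [ 0.5126 -0.0639]
nest_oil T 0.51 [429.8 249.7] [ 0.5024 -0.2017]
nest_oil C 0.79 [298.8 222.2] [ 0.5182 -0.0641]
nest_oil C 0.72 [414.3 343.5] [0.5958 0.3887]
nest_square T 0.93 [420.3 216.7] [ 0.5899 -0.1898]
nest_square C 0.85 [249.6 211.7] [ 0.5852 -0.1931]
nest_square C 0.43 [374.1 308.4] [0.5873 0.261 ]
nest_round T 0.92 [384.6 215.6] [ 0.6018 -0.0995]
nest_round C 0.97 [273.6 228.9] [ 0.5821 -0.0987]
offcut T 0.52 [431.  250.3] [ 0.5005 -0.2045]
offcut C 0.55 [271.  193.5] [ 0.4962 -0.1986]
tray_handle T 0.78 [410.6 274.7] [ 0.4363 -0.1336]
tray_handle C 0.62 [300.3 181.3] [ 0.4442 -0.1271]
tray_handle C 0.61 [415.6 342.5] [0.6215 0.3994]
scrap_tin_in T 0.95 [251.  297.3] [0.4283 0.256 ]
```

View pics/tray_t.png

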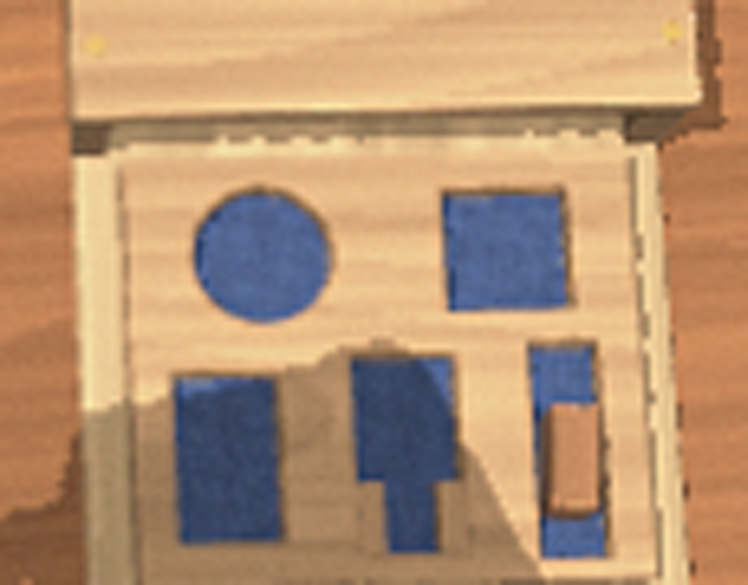

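View pics/tray_c.png

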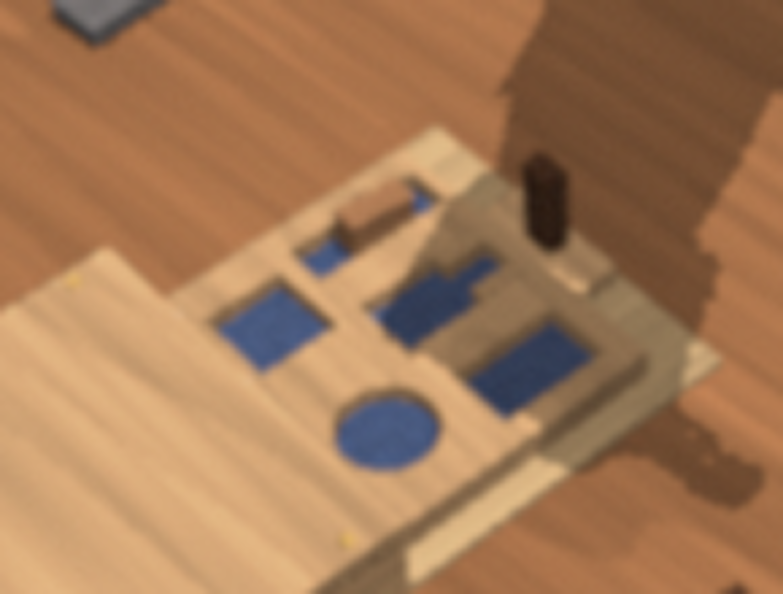

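Top crop: round nest (262,254), square nest (507,248), oil nest (230,458), T nest (407,453) and bar nest (568,450), with the offcut's top face at (574,459). The scene crop agrees. Next I fit the visible blue floors for the nest positions.

```bash
cat >> h.py <<'E'
NS=dict(nest_bar=[box(85,27)],nest_oil=[box(67,41)],nest_square=[box(49,49)],nest_round=[np.c_[np.cos(t),np.sin(t)]*.0275],
 nest_strop=[np.array([[39.5,20.5],[-11.5,20.5],[-11.5,-20.5],[39.5,-20.5]])/1e3,np.array([[-11.4,10.5],[-39.5,10.5],[-39.5,-10.5],[-11.4,-10.5]])/1e3])
def blue(p):
    f=p["frame"].astype(float); return np.clip(((f[...,2]-f[...,0])/f.sum(2)+.05)/.15,0,1)
def fitnest(P,G,yaw0=-.0725):
    n=44; A={k:[] for k in G}
    for k,g in G.items():
        for p in P:
            o=np.round(proj(p,[*g,.02])[0]).astype(int)-n//2
            yy,xx=np.mgrid[:n,:n]-n//2; m=cv2.dilate(render(p,[a*1.25 for a in NS[k]],0.012,[*g,yaw0],o,n,.014),np.ones((3,3)))
            A[k].append((p,(blue(p)[o[1]:o[1]+n,o[0]:o[0]+n])*(m>.3),o))
    def f1(k,q): return sum(((np.minimum(render(p,NS[k],0,q,o,n,.014),render(p,NS[k],0,q,o,n,.026))-a)**2).sum()/a.sum() for p,a,o in A[k])
    R={}
    for k,g in G.items():
        r=minimize(lambda q:f1(k,q),[*g,yaw0],method="Nelder-Mead",options=dict(initial_simplex=np.array([[*g,yaw0],[g[0]+.006,g[1],yaw0],[g[0],g[1]+.006,yaw0],[*g,yaw0+.06]]),xatol=1e-4,fatol=1e-4))
        R[k]=(r.x,r.fun/len(P))
    return R
E
python3 - <<'E'
from h import *
np.set_printoptions(precision=4,suppress=True)
T=eyes.capture("top");C=eyes.capture("scene")
px=dict(nest_round=(262,254.5),nest_square=(507,248.5),nest_oil=(229.5,458.5),nest_strop=(407,453),nest_bar=(568,450))
G={k:at_z(T,((u+.5)/6.5-.5+345,(v+.5)/6.5-.5+180),.026)[:2] for k,(u,v) in px.items()}
print(G)
print("offcut T",[at_z(T,((u+.5)/6.5-.5+345,(v+.5)/6.5-.5+180),.040)[:2] for u,v in((574.5,459),(576,404),(572,513))])
print("offcut C",[at_z(C,((u+.5)/5.4-.5+200,(v+.5)/5.4-.5+150),.040)[:2] for u,v in((375,206),(340,222),(408,185))])
G.pop("nest_bar")
for nm,P in (("T",[T]),("C",[C])):
    for k,(q,e) in fitnest(P,G).items(): print(nm,k,q[:2],np.degrees(q[2]),round(e,3))
E
```

```text
{'nest_round': array([ 0.5905, -0.0975]), 'nest_square': array([ 0.5835, -0.1925]), 'nest_oil': array([ 0.5114, -0.0751]), 'nest_strop': array([ 0.5069, -0.1431]), 'nest_bar': array([ 0.502 , -0.2046])}
offcut T [array([ 0.4958, -0.2032]), array([ 0.5169, -0.2068]), array([ 0.4753, -0.1993])]
offcut C [array([ 0.4995, -0.2002]), array([ 0.52  , -0.2055]), array([ 0.477 , -0.1982])]
T nest_round [ 0.5911 -0.0979] -2.599044264746751 0.022
T nest_square [ 0.584  -0.1927] -3.697752868006646 0.015
T nest_oil [ 0.513  -0.0748] -3.6575058744872897 0.025
T nest_strop [ 0.5073 -0.1438] -3.921567896652135 0.026
C nest_round [ 0.5914 -0.0975] -2.685283496706717 0.056
C nest_square [ 0.5842 -0.1915] -3.156674511801796 0.056
C nest_oil [ 0.512  -0.0741] -5.450282789910885 0.099
C nest_strop [ 0.5074 -0.1433] -4.78371224464888 0.117h.py:54: RuntimeWarning: invalid value encountered in divide
  f=p["frame"].astype(float); return np.clip(((f[...,2]-f[...,0])/f.sum(2)+.05)/.15,0,1)
```

```bash
echo '[0.45,0.1201,0.2501,175.87,0.2]'>cmd.json; python3 - <<'E'
from h import *; from plan import *
T=eyes.capture("top"); print(at_z(T,(251.4,297.0),.045))
plan([(8,.4975,-.2018,.12,170.5,.6),(8,None,None,.028,None,None),(8,None,None,None,None,1),(8,None,None,.14,None,1),(8,.427,.249,.14,175,1),(8,None,None,.05,None,1)])
E
```

```text
[0.42431077 0.24920186 0.045     ]
t 10.17 meas [4.498000e-01 1.195000e-01 2.501000e-01 1.758976e+02] w 0.0682 gf 0.0
  x8 dx -0.088 dy -0.397 dz 0.163 rz 0.03 jaw 0.6
 -- -> [ 4.7370e-01 -4.0800e-02  1.8490e-01  1.7317e+02  6.0000e-01]
  x8 dx -0.107 dy -0.393 dz 0.162 rz 0.03 jaw 0.6
 -- -> [ 4.9750e-01 -2.0200e-01  1.2010e-01  1.7047e+02  6.0000e-01]
  x8 dx 0 dy 0 dz 0.23 rz -0 jaw 0.6
 -- -> [ 4.9750e-01 -2.0200e-01  2.8100e-02  1.7047e+02  6.0000e-01]
  x8 dx 0 dy 0 dz 0 rz -0 jaw 1
 -- -> [ 4.9750e-01 -2.0200e-01  2.8100e-02  1.7047e+02  1.0000e+00]
  x8 dx 0 dy 0 dz -0.28 rz -0 jaw 1
 -- -> [ 4.9750e-01 -2.0200e-01  1.4010e-01  1.7047e+02  1.0000e+00]
  x8 dx 0.18 dy 0.542 dz 0 rz -0.025 jaw 1
 -- -> [4.6240e-01 2.3700e-02 1.4010e-01 1.7272e+02 1.0000e+00]
  x8 dx 0.159 dy 0.547 dz 0 rz -0.025 jaw 1
 -- -> [4.2700e-01 2.4880e-01 1.4010e-01 1.7497e+02 1.0000e+00]
  x8 dx 0 dy 0 dz 0.225 rz -0 jaw 1
 -- -> [4.2700e-01 2.4880e-01 5.0100e-02 1.7497e+02 1.0000e+00]
```

Request:
{"op": "jog_arm", "data": {"motion": [{"dx":-0.088,"dy":-0.397,"dz":0.163,"rx":0,"ry":0,"rz":0.03,"jaw":0.6},{"dx":-0.088,"dy":-0.397,"dz":0.163,"rx":0,"ry":0,"rz":0.03,"jaw":0.6},{"dx":-0.088,"dy":-0.397,"dz":0.163,"rx":0,"ry":0,"rz":0.03,"jaw":0.6},{"dx":-0.088,"dy":-0.397,"dz":0.163,"rx":0,"ry":0,"rz":0.03,"jaw":0.6},{"dx":-0.088,"dy":-0.397,"dz":0.163,"rx":0,"ry":0,"rz":0.03,"jaw":0.6},{"dx":-0.088,"dy":-0.397,"dz":0.163,"rx":0,"ry":0,"rz":0.03,"jaw":0.6},{"dx":-0.088,"dy":-0.397,"dz":0.163,"rx":0,"ry":0,"rz":0.03,"jaw":0.6},{"dx":-0.088,"dy":-0.397,"dz":0.163,"rx":0,"ry":0,"rz":0.03,"jaw":0.6}]}}

```text
time: 10.83
position: [0.4735, -0.0405, 0.1853]
tcp_rot: [[-0.993, 0.118, 0.0], [0.118, 0.993, 0.0], [-0.0, 0.0, -1.0]]
force: [-0.6, -0.2, 0.5]
grip_width: 0.0344
grasp_force: 0.0
```

Request:
{"op": "jog_arm", "data": {"motion": [{"dx":-0.107,"dy":-0.393,"dz":0.162,"rx":0,"ry":0,"rz":0.03,"jaw":0.6},{"dx":-0.107,"dy":-0.393,"dz":0.162,"rx":0,"ry":0,"rz":0.03,"jaw":0.6},{"dx":-0.107,"dy":-0.393,"dz":0.162,"rx":0,"ry":0,"rz":0.03,"jaw":0.6},{"dx":-0.107,"dy":-0.393,"dz":0.162,"rx":0,"ry":0,"rz":0.03,"jaw":0.6},{"dx":-0.107,"dy":-0.393,"dz":0.162,"rx":0,"ry":0,"rz":0.03,"jaw":0.6},{"dx":-0.107,"dy":-0.393,"dz":0.162,"rx":0,"ry":0,"rz":0.03,"jaw":0.6},{"dx":-0.107,"dy":-0.393,"dz":0.162,"rx":0,"ry":0,"rz":0.03,"jaw":0.6},{"dx":-0.107,"dy":-0.393,"dz":0.162,"rx":0,"ry":0,"rz":0.03,"jaw":0.6}]}}

```text
time: 11.5
position: [0.4976, -0.2009, 0.1209]
tcp_rot: [[-0.987, 0.164, 0.001], [0.164, 0.987, -0.0], [-0.001, 0.0, -1.0]]
force: [0.0, -0.4, -0.7]
grip_width: 0.0346
grasp_force: 0.0
```

Request:
{"op": "jog_arm", "data": {"motion": [{"dx":0,"dy":0,"dz":0.1,"rx":0,"ry":0,"rz":0,"jaw":0.6},{"dx":0,"dy":0,"dz":0.18,"rx":0,"ry":0,"rz":0,"jaw":0.6},{"dx":0,"dy":0,"dz":0.22,"rx":0,"ry":0,"rz":0,"jaw":0.6},{"dx":0,"dy":0,"dz":0.23,"rx":0,"ry":0,"rz":0,"jaw":0.6},{"dx":0,"dy":0,"dz":0.23,"rx":0,"ry":0,"rz":0,"jaw":0.6},{"dx":0,"dy":0,"dz":0.23,"rx":0,"ry":0,"rz":0,"jaw":1},{"dx":0,"dy":0,"dz":0.23,"rx":0,"ry":0,"rz":0,"jaw":1},{"dx":0,"dy":0,"dz":0.23,"rx":0,"ry":0,"rz":0,"jaw":1}]}}

```text
time: 12.17
position: [0.4982, -0.2025, 0.0297]
tcp_rot: [[-0.986, 0.165, 0.002], [0.165, 0.986, -0.001], [-0.003, -0.001, -1.0]]
force: [0.0, 2.5, 7.9]
grip_width: 0.0165
grasp_force: 50.2
```

Request:
{"op": "jog_arm", "data": {"motion": [{"dx":0,"dy":0,"dz":0,"rx":0,"ry":0,"rz":0,"jaw":1},{"dx":0,"dy":0,"dz":0,"rx":0,"ry":0,"rz":0,"jaw":1},{"dx":0,"dy":0,"dz":-0.03,"rx":0,"ry":0,"rz":0,"jaw":1},{"dx":0,"dy":0,"dz":-0.08,"rx":0,"ry":0,"rz":0,"jaw":1},{"dx":0,"dy":0,"dz":-0.15,"rx":0,"ry":0,"rz":0,"jaw":1},{"dx":0,"dy":0,"dz":-0.22,"rx":0,"ry":0,"rz":0,"jaw":1},{"dx":0,"dy":0,"dz":-0.27,"rx":0,"ry":0,"rz":0,"jaw":1},{"dx":0,"dy":0,"dz":-0.28,"rx":0,"ry":0,"rz":0,"jaw":1}]}}

```text
time: 12.83
position: [0.4986, -0.2031, 0.1443]
tcp_rot: [[-0.986, 0.165, 0.006], [0.165, 0.986, -0.003], [-0.006, -0.002, -1.0]]
force: [-0.3, -0.3, 0.1]
grip_width: 0.0166
grasp_force: 49.3
```

Request:
{"op": "jog_arm", "data": {"motion": [{"dx":0.06,"dy":0.18,"dz":0,"rx":0,"ry":0,"rz":-0.01,"jaw":1},{"dx":0.12,"dy":0.36,"dz":0,"rx":0,"ry":0,"rz":-0.02,"jaw":1},{"dx":0.18,"dy":0.542,"dz":0,"rx":0,"ry":0,"rz":-0.025,"jaw":1},{"dx":0.21,"dy":0.63,"dz":0,"rx":0,"ry":0,"rz":-0.025,"jaw":1},{"dx":0.24,"dy":0.72,"dz":0,"rx":0,"ry":0,"rz":-0.025,"jaw":1},{"dx":0.27,"dy":0.81,"dz":0,"rx":0,"ry":0,"rz":-0.025,"jaw":1},{"dx":0.3,"dy":0.9,"dz":0,"rx":0,"ry":0,"rz":-0.025,"jaw":1},{"dx":0.3,"dy":0.9,"dz":0,"rx":0,"ry":0,"rz":-0.025,"jaw":1}]}}

```text
time: 13.5
position: [0.4449, 0.1285, 0.1403]
tcp_rot: [[-0.992, 0.127, 0.001], [0.127, 0.992, 0.0], [-0.001, 0.0, -1.0]]
force: [0.6, -0.8, 0.3]
grip_width: 0.0165
grasp_force: 49.3
```

```bash
python3 - <<'E'
import numpy as np,json
a=np.radians(170.47);ex=np.array([np.cos(a),np.sin(a)]);ey=np.array([np.sin(a),-np.cos(a)])
p=np.array([.4975,-.202])+.4*(.3*ex+.9*ey); json.dump([*p,.1401,170.47+2.25,1.],open("cmd.json","w"))
from plan import *
plan([(8,.4245,.249,.14,172.7,1),(8,None,None,.05,None,1),(8,None,None,None,None,.6),(8,None,None,.15,None,.3)])
E
```

```text
t 13.5 meas [4.449000e-01 1.285000e-01 1.403000e-01 1.727244e+02] w 0.0165 gf 49.3
RESYNC 0.04435422837791861 0.004386903261973885
  x8 dx 0.089 dy 0.292 dz 0.001 rz 0 jaw 1
 -- -> [4.244000e-01 2.489000e-01 1.399000e-01 1.727244e+02 1.000000e+00]
  x8 dx -0 dy 0 dz 0.225 rz 0 jaw 1
 -- -> [4.244000e-01 2.489000e-01 4.990000e-02 1.727244e+02 1.000000e+00]
  x8 dx -0 dy 0 dz -0 rz 0 jaw 0.6
 -- -> [4.244000e-01 2.489000e-01 4.990000e-02 1.727244e+02 6.000000e-01]
  x8 dx -0 dy 0 dz -0.25 rz 0 jaw 0.3
 -- -> [4.244000e-01 2.489000e-01 1.499000e-01 1.727244e+02 3.000000e-01]
```

Request:
{"op": "jog_arm", "data": {"motion": [{"dx":0.089,"dy":0.292,"dz":0,"rx":0,"ry":0,"rz":0,"jaw":1},{"dx":0.089,"dy":0.292,"dz":0,"rx":0,"ry":0,"rz":0,"jaw":1},{"dx":0.089,"dy":0.292,"dz":0,"rx":0,"ry":0,"rz":0,"jaw":1},{"dx":0.089,"dy":0.292,"dz":0,"rx":0,"ry":0,"rz":0,"jaw":1},{"dx":0.089,"dy":0.292,"dz":0.08,"rx":0,"ry":0,"rz":0,"jaw":1},{"dx":0.089,"dy":0.292,"dz":0.16,"rx":0,"ry":0,"rz":0,"jaw":1},{"dx":0.089,"dy":0.292,"dz":0.22,"rx":0,"ry":0,"rz":0,"jaw":1},{"dx":0.089,"dy":0.292,"dz":0.225,"rx":0,"ry":0,"rz":0,"jaw":1}]}}

```text
time: 14.17
position: [0.4235, 0.2463, 0.047]
tcp_rot: [[-0.992, 0.126, -0.005], [0.126, 0.992, -0.002], [0.005, -0.003, -1.0]]
force: [-0.1, -0.7, -0.9]
grip_width: 0.0166
grasp_force: 49.3
```

Request:
{"op": "jog_arm", "data": {"motion": [{"dx":0,"dy":0,"dz":0,"rx":0,"ry":0,"rz":0,"jaw":1},{"dx":0,"dy":0,"dz":0,"rx":0,"ry":0,"rz":0,"jaw":0.6},{"dx":0,"dy":0,"dz":0,"rx":0,"ry":0,"rz":0,"jaw":0.6},{"dx":0,"dy":0,"dz":0,"rx":0,"ry":0,"rz":0,"jaw":0.6},{"dx":0,"dy":0,"dz":0,"rx":0,"ry":0,"rz":0,"jaw":0.6},{"dx":0,"dy":0,"dz":-0.1,"rx":0,"ry":0,"rz":0,"jaw":0.6},{"dx":0,"dy":0,"dz":-0.2,"rx":0,"ry":0,"rz":0,"jaw":0.6},{"dx":0,"dy":0,"dz":-0.25,"rx":0,"ry":0,"rz":0,"jaw":0.6}]}}

```text
time: 14.83
position: [0.4259, 0.2474, 0.154]
tcp_rot: [[-0.992, 0.126, 0.004], [0.126, 0.992, 0.002], [-0.003, 0.002, -1.0]]
force: [0.4, 0.1, 0.5]
grip_width: 0.034
grasp_force: 0.0
```

```bash
cat > look.py <<'E'
from h import *
np.set_printoptions(precision=4,suppress=True)
def stones(G,cams=("top","scene")):
    P=[eyes.capture(c) for c in cams]
    for k,g in G.items():
        q,e=fit(k,P,g,chroma=k!="strop",yaws=None); print(k,q[:2],round(np.degrees(q[2])%360,1),round(e,3))
    return P
E
python3 - <<'E'
from look import *
P=stones(dict(bar=(.577,.2534),strop=(.56,.131),oil=(.583,.379),square=(.4366,.1278),round=(.4354,.3849)))
save(P[1],"s2",(330,200,200,150),4)
for k,(q,e) in fitnest(P[:1],dict(nest_bar=(.502,-.2046))).items(): print(k,q,e)
for k,(q,e) in fitnest(P[1:],dict(nest_bar=(.502,-.2046))).items(): print(k,q,e)
E
```

```text
bar [0.5771 0.2537] 41.3 0.359
strop [0.5591 0.1308] 77.9 0.171
oil [0.5831 0.3803] 68.2 0.233
square [0.4371 0.1282] 27.6 0.142
round [0.4362 0.3852] 357.9 0.378
nest_bar [ 0.5019 -0.2053 -0.0789] 0.024950568444932857
nest_bar [ 0.5028 -0.2046 -0.0806] 0.09145300194421654h.py:54: RuntimeWarning: invalid value encountered in divide
  f=p["frame"].astype(float); return np.clip(((f[...,2]-f[...,0])/f.sum(2)+.05)/.15,0,1)
```

View pics/s2.png

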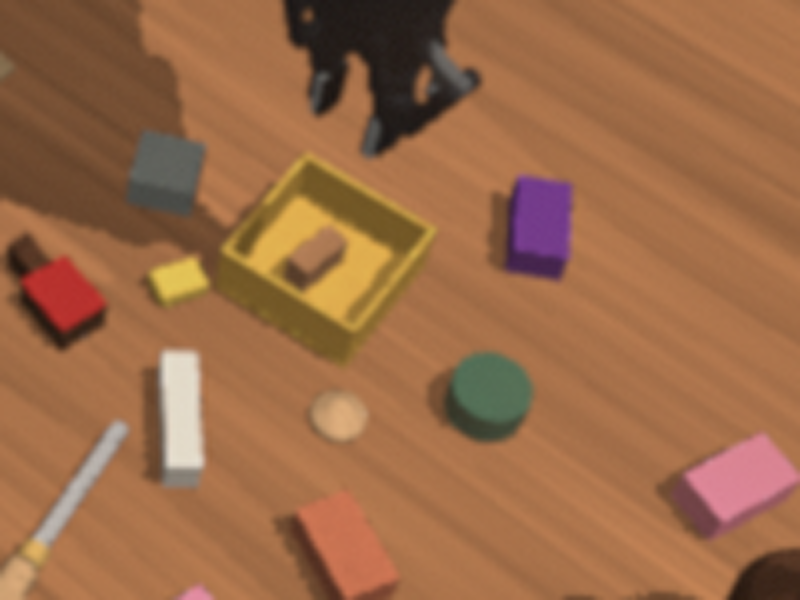

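The offcut is in the tin at crop (315,257). Next is the square stone.

```bash
echo '[0.4244,0.2489,0.1499,172.72,0.6]'>cmd.json; python3 - <<'E'
from plan import *
plan([(8,.4367,.128,.12,26.3,.25),(3,None,None,.04,None,.25),(5,None,None,.0135,None,None),(6,None,None,None,None,1),(2,None,None,.03,None,1),(2,None,None,.1,None,1),(6,None,None,.14,None,1),(8,.5841,-.1921,.12,-4.15,1)])
E
```

```text
t 14.93 meas [4.264000e-01 2.476000e-01 1.539000e-01 1.727462e+02] w 0.0342 gf 0.0
RESYNC 0.004024450566713578 0.02618863981888353
  x8 dx -0.021 dy -0.098 dz 0.028 rz 0.542 jaw 0.25
 -- -> [  0.4298   0.2077   0.1427 123.9662   0.25  ]
  x8 dx -0.087 dy -0.048 dz 0.029 rz 0.543 jaw 0.25
 -- -> [ 0.4333  0.1681  0.1311 75.0962  0.25  ]
  x8 dx -0.095 dy 0.034 dz 0.028 rz 0.542 jaw 0.25
 -- -> [ 0.4367  0.1279  0.1199 26.3162  0.25  ]
  x3 dx 0 dy -0 dz 0.2 rz 0 jaw 0.25
  x5 dx 0 dy -0 dz 0.266 rz 0 jaw 0.25
 -- -> [4.36700e-01 1.27900e-01 1.35000e-02 2.63162e+01 2.50000e-01]
  x6 dx 0 dy -0 dz 0 rz 0 jaw 1
  x2 dx 0 dy -0 dz -0.041 rz 0 jaw 1
 -- -> [ 0.4367  0.1279  0.0299 26.3162  1.    ]
  x2 dx 0 dy -0 dz -0.175 rz 0 jaw 1
  x6 dx 0 dy -0 dz -0.275 rz 0 jaw 1
 -- -> [ 0.4367  0.1279  0.1399 26.3162  1.    ]
  x8 dx -0.012 dy 0.44 dz 0.025 rz 0.169 jaw 1
 -- -> [ 0.5104 -0.032   0.1299 11.1062  1.    ]
  x8 dx 0.104 dy 0.428 dz 0.025 rz 0.17 jaw 1
 -- -> [ 0.5842 -0.192   0.1199 -4.1938  1.    ]
```

Request:
{"op": "jog_arm", "data": {"motion": [{"dx":-0.021,"dy":-0.098,"dz":0.028,"rx":0,"ry":0,"rz":0.542,"jaw":0.25},{"dx":-0.021,"dy":-0.098,"dz":0.028,"rx":0,"ry":0,"rz":0.542,"jaw":0.25},{"dx":-0.021,"dy":-0.098,"dz":0.028,"rx":0,"ry":0,"rz":0.542,"jaw":0.25},{"dx":-0.021,"dy":-0.098,"dz":0.028,"rx":0,"ry":0,"rz":0.542,"jaw":0.25},{"dx":-0.021,"dy":-0.098,"dz":0.028,"rx":0,"ry":0,"rz":0.542,"jaw":0.25},{"dx":-0.021,"dy":-0.098,"dz":0.028,"rx":0,"ry":0,"rz":0.542,"jaw":0.25},{"dx":-0.021,"dy":-0.098,"dz":0.028,"rx":0,"ry":0,"rz":0.542,"jaw":0.25},{"dx":-0.021,"dy":-0.098,"dz":0.028,"rx":0,"ry":0,"rz":0.542,"jaw":0.25}]}}

```text
time: 15.6
position: [0.4282, 0.207, 0.1385]
tcp_rot: [[-0.555, 0.832, -0.001], [0.832, 0.555, -0.0], [0.0, -0.0, -1.0]]
force: [0.2, 0.2, 1.1]
grip_width: 0.0642
grasp_force: 0.0
```

Request:
{"op": "jog_arm", "data": {"motion": [{"dx":-0.087,"dy":-0.048,"dz":0.029,"rx":0,"ry":0,"rz":0.543,"jaw":0.25},{"dx":-0.087,"dy":-0.048,"dz":0.029,"rx":0,"ry":0,"rz":0.543,"jaw":0.25},{"dx":-0.087,"dy":-0.048,"dz":0.029,"rx":0,"ry":0,"rz":0.543,"jaw":0.25},{"dx":-0.087,"dy":-0.048,"dz":0.029,"rx":0,"ry":0,"rz":0.543,"jaw":0.25},{"dx":-0.087,"dy":-0.048,"dz":0.029,"rx":0,"ry":0,"rz":0.543,"jaw":0.25},{"dx":-0.087,"dy":-0.048,"dz":0.029,"rx":0,"ry":0,"rz":0.543,"jaw":0.25},{"dx":-0.087,"dy":-0.048,"dz":0.029,"rx":0,"ry":0,"rz":0.543,"jaw":0.25},{"dx":-0.087,"dy":-0.048,"dz":0.029,"rx":0,"ry":0,"rz":0.543,"jaw":0.25}]}}

```text
time: 16.27
position: [0.4318, 0.1675, 0.127]
tcp_rot: [[0.258, 0.966, -0.0], [0.966, -0.258, -0.0], [-0.0, -0.0, -1.0]]
force: [-0.7, 0.2, -0.1]
grip_width: 0.0641
grasp_force: 0.0
```

Request:
{"op": "jog_arm", "data": {"motion": [{"dx":-0.095,"dy":0.034,"dz":0.028,"rx":0,"ry":0,"rz":0.542,"jaw":0.25},{"dx":-0.095,"dy":0.034,"dz":0.028,"rx":0,"ry":0,"rz":0.542,"jaw":0.25},{"dx":-0.095,"dy":0.034,"dz":0.028,"rx":0,"ry":0,"rz":0.542,"jaw":0.25},{"dx":-0.095,"dy":0.034,"dz":0.028,"rx":0,"ry":0,"rz":0.542,"jaw":0.25},{"dx":-0.095,"dy":0.034,"dz":0.028,"rx":0,"ry":0,"rz":0.542,"jaw":0.25},{"dx":-0.095,"dy":0.034,"dz":0.028,"rx":0,"ry":0,"rz":0.542,"jaw":0.25},{"dx":-0.095,"dy":0.034,"dz":0.028,"rx":0,"ry":0,"rz":0.542,"jaw":0.25},{"dx":-0.095,"dy":0.034,"dz":0.028,"rx":0,"ry":0,"rz":0.542,"jaw":0.25}]}}

```text
time: 16.93
position: [0.4353, 0.1273, 0.1159]
tcp_rot: [[0.896, 0.444, -0.0], [0.444, -0.896, 0.0], [-0.0, -0.0, -1.0]]
force: [0.7, 0.2, 1.1]
grip_width: 0.0642
grasp_force: 0.0
```

Request:
{"op": "jog_arm", "data": {"motion": [{"dx":0,"dy":0,"dz":0,"rx":0,"ry":0,"rz":0,"jaw":0.25},{"dx":0,"dy":0,"dz":0,"rx":0,"ry":0,"rz":0,"jaw":0.25},{"dx":0,"dy":0,"dz":0,"rx":0,"ry":0,"rz":0,"jaw":0.25},{"dx":0,"dy":0,"dz":0,"rx":0,"ry":0,"rz":0,"jaw":0.25},{"dx":0,"dy":0,"dz":0,"rx":0,"ry":0,"rz":0,"jaw":0.25},{"dx":0,"dy":0,"dz":0,"rx":0,"ry":0,"rz":0,"jaw":0.25},{"dx":0,"dy":0,"dz":0,"rx":0,"ry":0,"rz":0,"jaw":0.25},{"dx":0,"dy":0,"dz":0,"rx":0,"ry":0,"rz":0,"jaw":0.25}]}}

```text
time: 17.6
position: [0.4354, 0.1273, 0.1161]
tcp_rot: [[0.896, 0.444, 0.0], [0.444, -0.896, 0.0], [0.0, -0.0, -1.0]]
force: [-0.2, -0.8, 0.8]
grip_width: 0.0644
grasp_force: 0.0
```

```bash
sed -i 's/e<.003 and ea<1/e<.008 and ea<2/' plan.py; python3 -c "
from workcell import sensors
o=sensors.get_obs();print(o['position'],o['tcp_rot'],o['joints'])"
```

```text
[0.43542053 0.12732186 0.11610448] [[ 8.96249603e-01  4.43550046e-01  7.85936889e-05]
 [ 4.43550040e-01 -8.96249606e-01  7.93773788e-05]
 [ 1.05647403e-04 -3.62817103e-05 -9.99999994e-01]] [7.94468647e+00 2.45845476e+01 1.19739007e+02 6.65700508e-03
 3.56713573e+01 7.16086704e+01]
```

```bash
echo '[0.4354,0.1273,0.1161,26.33,0.25]'>cmd.json; python3 - <<'E'
from plan import *
plan([(3,.4367,.128,.04,26.3,.25),(5,None,None,.0135,None,None),(6,None,None,None,None,1),(2,None,None,.03,None,1),(2,None,None,.1,None,1),(6,None,None,.14,None,1),(8,.5841,-.1921,.12,-4.15,1)])
E
```

```text
t 17.6 meas [ 0.4354  0.1273  0.1161 26.3306] w 0.0644 gf 0.0
  x3 dx 0.004 dy -0 dz 0.19 rz 0 jaw 0.25
  x5 dx 0.004 dy -0 dz 0.256 rz 0 jaw 0.25
 -- -> [4.368e-01 1.280e-01 1.370e-02 2.633e+01 2.500e-01]
  x6 dx -0 dy -0 dz 0 rz 0 jaw 1
  x2 dx -0 dy -0 dz -0.041 rz 0 jaw 1
 -- -> [ 0.4368  0.128   0.0301 26.33    1.    ]
  x2 dx -0 dy -0 dz -0.175 rz 0 jaw 1
  x6 dx -0 dy -0 dz -0.275 rz 0 jaw 1
 -- -> [ 0.4368  0.128   0.1401 26.33    1.    ]
  x8 dx -0.013 dy 0.44 dz 0.025 rz 0.169 jaw 1
 -- -> [ 0.5102 -0.032   0.1301 11.12    1.    ]
  x8 dx 0.104 dy 0.428 dz 0.025 rz 0.17 jaw 1
 -- -> [ 0.5841 -0.192   0.1201 -4.18    1.    ]
```

Request:
{"op": "jog_arm", "data": {"motion": [{"dx":0.004,"dy":0,"dz":0.1,"rx":0,"ry":0,"rz":0,"jaw":0.25},{"dx":0.004,"dy":0,"dz":0.19,"rx":0,"ry":0,"rz":0,"jaw":0.25},{"dx":0.004,"dy":0,"dz":0.24,"rx":0,"ry":0,"rz":0,"jaw":0.25},{"dx":0.004,"dy":0,"dz":0.256,"rx":0,"ry":0,"rz":0,"jaw":0.25},{"dx":0.004,"dy":0,"dz":0.256,"rx":0,"ry":0,"rz":0,"jaw":0.25},{"dx":0.004,"dy":0,"dz":0.256,"rx":0,"ry":0,"rz":0,"jaw":0.25},{"dx":0.004,"dy":0,"dz":0.256,"rx":0,"ry":0,"rz":0,"jaw":1},{"dx":0.004,"dy":0,"dz":0.256,"rx":0,"ry":0,"rz":0,"jaw":1}], "squeeze": 60}}

```text
time: 18.27
position: [0.4375, 0.1282, 0.0152]
tcp_rot: [[0.896, 0.443, 0.003], [0.443, -0.896, 0.0], [0.002, 0.001, -1.0]]
force: [-7.3, -1.1, 29.5]
grip_width: 0.0428
grasp_force: 57.4
```

Request:
{"op": "jog_arm", "data": {"motion": [{"dx":0,"dy":0,"dz":0,"rx":0,"ry":0,"rz":0,"jaw":1},{"dx":0,"dy":0,"dz":0,"rx":0,"ry":0,"rz":0,"jaw":1},{"dx":0,"dy":0,"dz":0,"rx":0,"ry":0,"rz":0,"jaw":1},{"dx":0,"dy":0,"dz":-0.03,"rx":0,"ry":0,"rz":0,"jaw":1},{"dx":0,"dy":0,"dz":-0.09,"rx":0,"ry":0,"rz":0,"jaw":1},{"dx":0,"dy":0,"dz":-0.18,"rx":0,"ry":0,"rz":0,"jaw":1},{"dx":0,"dy":0,"dz":-0.26,"rx":0,"ry":0,"rz":0,"jaw":1},{"dx":0,"dy":0,"dz":-0.316,"rx":0,"ry":0,"rz":0,"jaw":1}]}}

```text
time: 18.93
position: [0.4371, 0.1281, 0.1437]
tcp_rot: [[0.896, 0.443, 0.004], [0.443, -0.896, 0.001], [0.004, 0.001, -1.0]]
force: [1.5, -0.6, -1.3]
grip_width: 0.0425
grasp_force: 62.2
```

Request:
{"op": "jog_arm", "data": {"motion": [{"dx":-0.003,"dy":0.08,"dz":0,"rx":0,"ry":0,"rz":0.03,"jaw":1},{"dx":-0.005,"dy":0.16,"dz":0.01,"rx":0,"ry":0,"rz":0.06,"jaw":1},{"dx":-0.008,"dy":0.24,"dz":0.015,"rx":0,"ry":0,"rz":0.09,"jaw":1},{"dx":-0.01,"dy":0.32,"dz":0.02,"rx":0,"ry":0,"rz":0.12,"jaw":1},{"dx":-0.013,"dy":0.38,"dz":0.025,"rx":0,"ry":0,"rz":0.15,"jaw":1},{"dx":-0.013,"dy":0.42,"dz":0.025,"rx":0,"ry":0,"rz":0.169,"jaw":1},{"dx":-0.013,"dy":0.44,"dz":0.025,"rx":0,"ry":0,"rz":0.169,"jaw":1},{"dx":-0.013,"dy":0.44,"dz":0.025,"rx":0,"ry":0,"rz":0.169,"jaw":1}]}}

```text
time: 19.6
position: [0.5107, -0.0331, 0.1308]
tcp_rot: [[0.981, 0.192, 0.001], [0.192, -0.981, -0.0], [0.001, 0.0, -1.0]]
force: [1.1, 0.4, -1.1]
grip_width: 0.0419
grasp_force: 62.2
```

Request:
{"op": "jog_arm", "data": {"motion": [{"dx":0.02,"dy":0.08,"dz":0,"rx":0,"ry":0,"rz":0.03,"jaw":1},{"dx":0.04,"dy":0.16,"dz":0.01,"rx":0,"ry":0,"rz":0.06,"jaw":1},{"dx":0.06,"dy":0.24,"dz":0.015,"rx":0,"ry":0,"rz":0.09,"jaw":1},{"dx":0.08,"dy":0.32,"dz":0.02,"rx":0,"ry":0,"rz":0.12,"jaw":1},{"dx":0.09,"dy":0.38,"dz":0.025,"rx":0,"ry":0,"rz":0.15,"jaw":1},{"dx":0.1,"dy":0.41,"dz":0.025,"rx":0,"ry":0,"rz":0.17,"jaw":1},{"dx":0.104,"dy":0.428,"dz":0.025,"rx":0,"ry":0,"rz":0.17,"jaw":1},{"dx":0.104,"dy":0.428,"dz":0.025,"rx":0,"ry":0,"rz":0.17,"jaw":1}]}}

```text
time: 20.27
position: [0.5841, -0.1918, 0.1203]
tcp_rot: [[0.997, -0.072, 0.0], [-0.072, -0.997, 0.0], [0.0, -0.0, -1.0]]
force: [-1.1, -0.6, -1.6]
grip_width: 0.0423
grasp_force: 62.2
```

```bash
python3 - <<'E'
from plan import *
plan([(3,.5841,-.1921,.06,-4.15,1),(5,None,None,.045,None,None)])
from h import *
p=eyes.capture("scene"); save(p,"sq",(190,130,160,120),5)
E
```

```text
t 20.27 meas [ 0.5841 -0.1918  0.1203 -4.1139] w 0.0423 gf 62.2
  x3 dx 0 dy 0 dz 0.15 rz -0 jaw 1
  x5 dx 0 dy 0 dz 0.188 rz -0 jaw 1
 -- -> [ 0.5841 -0.192   0.0449 -4.18    1.    ]
```

View pics/sq.png

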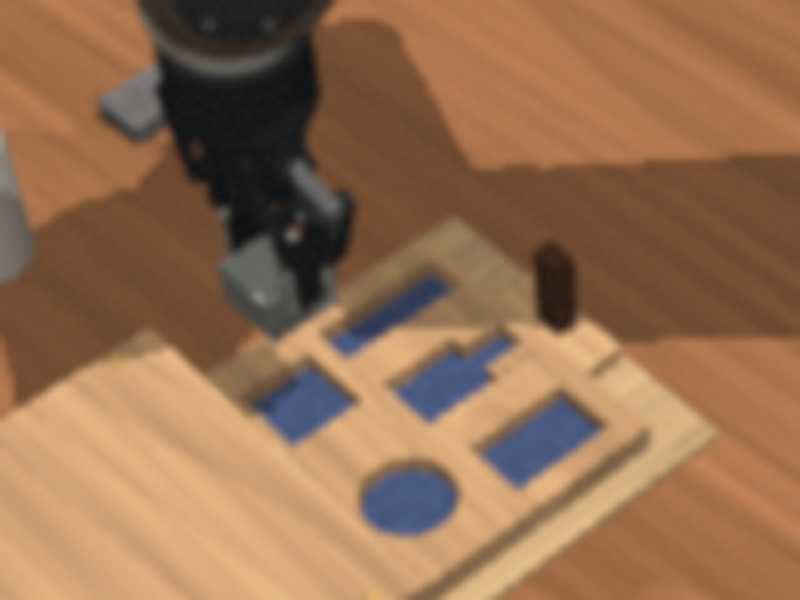

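Request:
{"op": "jog_arm", "data": {"motion": [{"dx":0,"dy":0,"dz":0.09,"rx":0,"ry":0,"rz":0,"jaw":1},{"dx":0,"dy":0,"dz":0.15,"rx":0,"ry":0,"rz":0,"jaw":1},{"dx":0,"dy":0,"dz":0.18,"rx":0,"ry":0,"rz":0,"jaw":1},{"dx":0,"dy":0,"dz":0.2,"rx":0,"ry":0,"rz":0,"jaw":1},{"dx":0,"dy":0,"dz":0.21,"rx":0,"ry":0,"rz":0,"jaw":1},{"dx":0,"dy":0,"dz":0.22,"rx":0,"ry":0,"rz":0,"jaw":1},{"dx":0,"dy":0,"dz":0.228,"rx":0,"ry":0,"rz":0,"jaw":1},{"dx":0,"dy":0,"dz":0.228,"rx":0,"ry":0,"rz":0,"jaw":1}]}}

```text
time: 20.98
position: [0.5844, -0.192, 0.0296]
tcp_rot: [[0.997, -0.073, 0.001], [-0.073, -0.997, -0.0], [0.001, 0.0, -1.0]]
force: [-0.1, -0.0, -2.0]
grip_width: 0.0425
grasp_force: 62.2
```

Request:
{"op": "jog_arm", "data": {"motion": [{"dx":0,"dy":0,"dz":0.002,"rx":0,"ry":0,"rz":0,"jaw":1},{"dx":0,"dy":0,"dz":0.002,"rx":0,"ry":0,"rz":0,"jaw":0.37},{"dx":0,"dy":0,"dz":0.002,"rx":0,"ry":0,"rz":0,"jaw":0.37},{"dx":0,"dy":0,"dz":0.002,"rx":0,"ry":0,"rz":0,"jaw":0.37},{"dx":0,"dy":0,"dz":0,"rx":0,"ry":0,"rz":0,"jaw":0.37},{"dx":0,"dy":0,"dz":-0.1,"rx":0,"ry":0,"rz":0,"jaw":0.37},{"dx":0,"dy":0,"dz":-0.2,"rx":0,"ry":0,"rz":0,"jaw":0.37},{"dx":0,"dy":0,"dz":-0.278,"rx":0,"ry":0,"rz":0,"jaw":0.37}]}}

```text
time: 21.65
position: [0.5841, -0.1921, 0.1424]
tcp_rot: [[0.997, -0.073, 0.001], [-0.073, -0.997, -0.0], [0.001, 0.0, -1.0]]
force: [0.8, 0.1, 0.2]
grip_width: 0.054
grasp_force: 0.0
```

```bash
echo '[0.5841,-0.192,0.1401,-4.18,0.37]'>cmd.json; python3 - <<'E'
from look import *
P=stones(dict(bar=(.577,.2534),strop=(.56,.131),oil=(.583,.379),round=(.4354,.3849)))
q,e=fit("square",P[1:],(.5841,-.1921),z0=.014,yaws=[-.07]);print("sq C",q,e)
tip=[at_z(P[0],(257.7,228),.01)[:2]]; print("gouge tip",tip, (tip[0]-[.5771,.2537])@np.array([[.7513,-.66],[.66,.7513]]))
from plan import *
# bar: gripped 10 mm off centre towards -x
plan([(8,.577,.2535,.14,41.3,.55)])
E
```

```text
bar [0.5774 0.2535] 41.2 0.154
strop [0.5605 0.131 ] 79.0 0.295
oil [0.5834 0.3806] 68.2 0.149
round [0.4354 0.385 ] 25.7 0.02
sq C [ 0.583  -0.1975 -0.0327] 0.27544025813158235
gouge tip [array([0.6022, 0.2263])] [ 0.0008 -0.0371]
t 21.75 meas [ 0.5859 -0.1928  0.1453 -4.1927] w 0.0541 gf 0.0
  x8 dx -0.049 dy -0.555 dz 0 rz -0.253 jaw 0.55
 -- -> [ 0.5807  0.0308  0.1401 18.59    0.55  ]
  x8 dx 0.169 dy -0.531 dz 0 rz -0.252 jaw 0.55
 -- -> [ 0.5771  0.2537  0.1401 41.27    0.55  ]
```

```bash
echo '[0.5841,-0.192,0.1401,-4.18,0.37]'>cmd.json; python3 - <<'E'
from plan import *
plan([(8,.5698,.2469,.14,41.2,.65),(3,None,None,.04,None,None),(5,None,None,.0135,None,None),(6,None,None,None,None,1),(2,None,None,.03,None,1),(2,None,None,.1,None,1),(6,None,None,.14,None,1),(8,.4923,-.2043,.1,-4.15,1)])
E
```

```text
t 21.75 meas [ 0.5859 -0.1928  0.1453 -4.1927] w 0.0541 gf 0.0
  x8 dx -0.058 dy -0.546 dz 0 rz -0.252 jaw 0.65
 -- -> [ 0.5769  0.0275  0.1401 18.5     0.65  ]
  x8 dx 0.157 dy -0.526 dz 0 rz -0.252 jaw 0.65
 -- -> [ 0.5697  0.247   0.1401 41.18    0.65  ]
  x3 dx 0 dy 0 dz 0.25 rz -0 jaw 0.65
  x5 dx 0 dy 0 dz 0.316 rz -0 jaw 0.65
 -- -> [5.697e-01 2.470e-01 1.370e-02 4.118e+01 6.500e-01]
  x6 dx 0 dy 0 dz 0 rz -0 jaw 1
  x2 dx 0 dy 0 dz -0.041 rz -0 jaw 1
 -- -> [5.697e-01 2.470e-01 3.010e-02 4.118e+01 1.000e+00]
  x2 dx 0 dy 0 dz -0.175 rz -0 jaw 1
  x6 dx 0 dy 0 dz -0.275 rz -0 jaw 1
 -- -> [ 0.5697  0.247   0.1401 41.18    1.    ]
  x8 dx -0.444 dy 0.361 dz 0.05 rz 0.252 jaw 1
 -- -> [ 0.5311  0.0213  0.1201 18.5     1.    ]
  x8 dx -0.271 dy 0.504 dz 0.05 rz 0.252 jaw 1
 -- -> [ 0.4923 -0.2042  0.1001 -4.18    1.    ]
```

Request:
{"op": "jog_arm", "data": {"motion": [{"dx":-0.058,"dy":-0.546,"dz":0,"rx":0,"ry":0,"rz":-0.252,"jaw":0.65},{"dx":-0.058,"dy":-0.546,"dz":0,"rx":0,"ry":0,"rz":-0.252,"jaw":0.65},{"dx":-0.058,"dy":-0.546,"dz":0,"rx":0,"ry":0,"rz":-0.252,"jaw":0.65},{"dx":-0.058,"dy":-0.546,"dz":0,"rx":0,"ry":0,"rz":-0.252,"jaw":0.65},{"dx":-0.058,"dy":-0.546,"dz":0,"rx":0,"ry":0,"rz":-0.252,"jaw":0.65},{"dx":-0.058,"dy":-0.546,"dz":0,"rx":0,"ry":0,"rz":-0.252,"jaw":0.65},{"dx":-0.058,"dy":-0.546,"dz":0,"rx":0,"ry":0,"rz":-0.252,"jaw":0.65},{"dx":-0.058,"dy":-0.546,"dz":0,"rx":0,"ry":0,"rz":-0.252,"jaw":0.65}]}}

```text
time: 22.42
position: [0.5767, 0.0277, 0.1396]
tcp_rot: [[0.948, 0.318, -0.001], [0.318, -0.948, -0.0], [-0.001, -0.0, -1.0]]
force: [0.7, 0.4, 0.6]
grip_width: 0.0295
grasp_force: 0.0
```

Request:
{"op": "jog_arm", "data": {"motion": [{"dx":0.157,"dy":-0.526,"dz":0,"rx":0,"ry":0,"rz":-0.252,"jaw":0.65},{"dx":0.157,"dy":-0.526,"dz":0,"rx":0,"ry":0,"rz":-0.252,"jaw":0.65},{"dx":0.157,"dy":-0.526,"dz":0,"rx":0,"ry":0,"rz":-0.252,"jaw":0.65},{"dx":0.157,"dy":-0.526,"dz":0,"rx":0,"ry":0,"rz":-0.252,"jaw":0.65},{"dx":0.157,"dy":-0.526,"dz":0,"rx":0,"ry":0,"rz":-0.252,"jaw":0.65},{"dx":0.157,"dy":-0.526,"dz":0,"rx":0,"ry":0,"rz":-0.252,"jaw":0.65},{"dx":0.157,"dy":-0.526,"dz":0,"rx":0,"ry":0,"rz":-0.252,"jaw":0.65},{"dx":0.157,"dy":-0.526,"dz":0,"rx":0,"ry":0,"rz":-0.252,"jaw":0.65}]}}

```text
time: 23.08
position: [0.57, 0.2458, 0.1396]
tcp_rot: [[0.753, 0.658, -0.001], [0.658, -0.753, -0.0], [-0.001, -0.0, -1.0]]
force: [-0.3, -0.8, 0.3]
grip_width: 0.0298
grasp_force: 0.0
```

Request:
{"op": "jog_arm", "data": {"motion": [{"dx":0,"dy":0,"dz":0.06,"rx":0,"ry":0,"rz":0,"jaw":0.65},{"dx":0,"dy":0,"dz":0.15,"rx":0,"ry":0,"rz":0,"jaw":0.65},{"dx":0,"dy":0,"dz":0.22,"rx":0,"ry":0,"rz":0,"jaw":0.65},{"dx":0,"dy":0,"dz":0.27,"rx":0,"ry":0,"rz":0,"jaw":0.65},{"dx":0,"dy":0,"dz":0.3,"rx":0,"ry":0,"rz":0,"jaw":0.65},{"dx":0,"dy":0,"dz":0.316,"rx":0,"ry":0,"rz":0,"jaw":0.65},{"dx":0,"dy":0,"dz":0.316,"rx":0,"ry":0,"rz":0,"jaw":0.65},{"dx":0,"dy":0,"dz":0.316,"rx":0,"ry":0,"rz":0,"jaw":0.65}]}}

```text
time: 23.75
position: [0.5704, 0.2463, 0.0144]
tcp_rot: [[0.754, 0.657, 0.001], [0.657, -0.754, 0.0], [0.001, 0.0, -1.0]]
force: [0.9, 0.0, 0.2]
grip_width: 0.0301
grasp_force: 0.0
```

Request:
{"op": "jog_arm", "data": {"motion": [{"dx":0,"dy":0,"dz":0,"rx":0,"ry":0,"rz":0,"jaw":1},{"dx":0,"dy":0,"dz":0,"rx":0,"ry":0,"rz":0,"jaw":1},{"dx":0,"dy":0,"dz":0,"rx":0,"ry":0,"rz":0,"jaw":1},{"dx":0,"dy":0,"dz":0,"rx":0,"ry":0,"rz":0,"jaw":1},{"dx":0,"dy":0,"dz":-0.03,"rx":0,"ry":0,"rz":0,"jaw":1},{"dx":0,"dy":0,"dz":-0.1,"rx":0,"ry":0,"rz":0,"jaw":1},{"dx":0,"dy":0,"dz":-0.19,"rx":0,"ry":0,"rz":0,"jaw":1},{"dx":0,"dy":0,"dz":-0.28,"rx":0,"ry":0,"rz":0,"jaw":1}], "squeeze": 80}}

```text
time: 24.42
position: [0.5692, 0.2469, 0.1277]
tcp_rot: [[0.753, 0.658, -0.001], [0.658, -0.753, -0.0], [-0.001, -0.0, -1.0]]
force: [-0.1, 0.3, -1.2]
grip_width: 0.0193
grasp_force: 78.4
```

```bash
echo '[0.5697,0.247,0.1257,41.18,1]'>cmd.json; python3 - <<'E'
from plan import *
plan([(8,.4923,-.2043,.11,-4.15,1),(8,None,None,.028,None,1)])
E
```

```text
t 24.42 meas [ 0.5692  0.2469  0.1277 41.1708] w 0.0193 gf 78.4
  x8 dx -0.444 dy 0.361 dz 0.02 rz 0.252 jaw 1
 -- -> [ 0.5311  0.0214  0.1177 18.5     1.    ]
  x8 dx -0.271 dy 0.504 dz 0.019 rz 0.252 jaw 1
 -- -> [ 0.4923 -0.2042  0.1101 -4.18    1.    ]
  x8 dx 0 dy 0 dz 0.205 rz -0 jaw 1
 -- -> [ 0.4923 -0.2042  0.0281 -4.18    1.    ]
```

Request:
{"op": "jog_arm", "data": {"motion": [{"dx":-0.09,"dy":0.075,"dz":0,"rx":0,"ry":0,"rz":0.05,"jaw":1},{"dx":-0.18,"dy":0.15,"dz":0.01,"rx":0,"ry":0,"rz":0.1,"jaw":1},{"dx":-0.26,"dy":0.21,"dz":0.01,"rx":0,"ry":0,"rz":0.15,"jaw":1},{"dx":-0.34,"dy":0.28,"dz":0.02,"rx":0,"ry":0,"rz":0.2,"jaw":1},{"dx":-0.4,"dy":0.33,"dz":0.02,"rx":0,"ry":0,"rz":0.24,"jaw":1},{"dx":-0.444,"dy":0.361,"dz":0.02,"rx":0,"ry":0,"rz":0.252,"jaw":1},{"dx":-0.444,"dy":0.361,"dz":0.02,"rx":0,"ry":0,"rz":0.252,"jaw":1},{"dx":-0.444,"dy":0.361,"dz":0.02,"rx":0,"ry":0,"rz":0.252,"jaw":1}]}}

```text
time: 25.08
position: [0.5311, 0.0204, 0.1188]
tcp_rot: [[0.949, 0.315, 0.001], [0.315, -0.949, 0.0], [0.001, 0.0, -1.0]]
force: [0.6, 0.3, -0.7]
grip_width: 0.0199
grasp_force: 78.5
```

Request:
{"op": "jog_arm", "data": {"motion": [{"dx":-0.05,"dy":0.1,"dz":0,"rx":0,"ry":0,"rz":0.05,"jaw":1},{"dx":-0.1,"dy":0.2,"dz":0.01,"rx":0,"ry":0,"rz":0.1,"jaw":1},{"dx":-0.15,"dy":0.29,"dz":0.01,"rx":0,"ry":0,"rz":0.15,"jaw":1},{"dx":-0.2,"dy":0.38,"dz":0.019,"rx":0,"ry":0,"rz":0.2,"jaw":1},{"dx":-0.25,"dy":0.46,"dz":0.019,"rx":0,"ry":0,"rz":0.24,"jaw":1},{"dx":-0.271,"dy":0.504,"dz":0.019,"rx":0,"ry":0,"rz":0.252,"jaw":1},{"dx":-0.271,"dy":0.504,"dz":0.019,"rx":0,"ry":0,"rz":0.252,"jaw":1},{"dx":-0.271,"dy":0.504,"dz":0.019,"rx":0,"ry":0,"rz":0.252,"jaw":1}]}}

```text
time: 25.75
position: [0.4925, -0.2043, 0.1105]
tcp_rot: [[0.997, -0.074, 0.001], [-0.074, -0.997, -0.0], [0.001, 0.0, -1.0]]
force: [-0.4, 0.3, -0.8]
grip_width: 0.0196
grasp_force: 78.7
```

Request:
{"op": "jog_arm", "data": {"motion": [{"dx":0,"dy":0,"dz":0,"rx":0,"ry":0,"rz":0,"jaw":1},{"dx":0,"dy":0,"dz":0.06,"rx":0,"ry":0,"rz":0,"jaw":1},{"dx":0,"dy":0,"dz":0.11,"rx":0,"ry":0,"rz":0,"jaw":1},{"dx":0,"dy":0,"dz":0.14,"rx":0,"ry":0,"rz":0,"jaw":1},{"dx":0,"dy":0,"dz":0.16,"rx":0,"ry":0,"rz":0,"jaw":1},{"dx":0,"dy":0,"dz":0.175,"rx":0,"ry":0,"rz":0,"jaw":1},{"dx":0,"dy":0,"dz":0.185,"rx":0,"ry":0,"rz":0,"jaw":1},{"dx":0,"dy":0,"dz":0.185,"rx":0,"ry":0,"rz":0,"jaw":1}]}}

```text
time: 26.42
position: [0.4923, -0.2037, 0.0358]
tcp_rot: [[0.997, -0.072, -0.0], [-0.072, -0.997, 0.0], [-0.0, -0.0, -1.0]]
force: [-1.3, -0.5, -0.6]
grip_width: 0.0199
grasp_force: 78.7
```

Request:
{"op": "jog_arm", "data": {"motion": [{"dx":0,"dy":0,"dz":0.01,"rx":0,"ry":0,"rz":0,"jaw":1},{"dx":0,"dy":0,"dz":0.019,"rx":0,"ry":0,"rz":0,"jaw":1},{"dx":0,"dy":0,"dz":0.019,"rx":0,"ry":0,"rz":0,"jaw":1},{"dx":0,"dy":0,"dz":0.019,"rx":0,"ry":0,"rz":0,"jaw":0.63},{"dx":0,"dy":0,"dz":0.019,"rx":0,"ry":0,"rz":0,"jaw":0.63},{"dx":0,"dy":0,"dz":0.019,"rx":0,"ry":0,"rz":0,"jaw":0.63},{"dx":0,"dy":0,"dz":-0.06,"rx":0,"ry":0,"rz":0,"jaw":0.63},{"dx":0,"dy":0,"dz":-0.15,"rx":0,"ry":0,"rz":0,"jaw":0.63}]}}

```text
time: 27.08
position: [0.491, -0.2037, 0.095]
tcp_rot: [[0.997, -0.073, -0.004], [-0.073, -0.997, 0.003], [-0.005, -0.002, -1.0]]
force: [0.7, -0.7, -0.0]
grip_width: 0.0314
grasp_force: 0.0
```

```bash
echo '[0.4923,-0.2042,0.0961,-4.18,0.63]'>cmd.json; python3 - <<'E'
from look import *
P=stones(dict(strop=(.56,.131),oil=(.583,.379),round=(.4354,.3849)))
np.savez("/tmp/x.npz",a=P[1]["frame"])
for k,z in(("strop",(.56,.131)),): 
  for i in(0,1): print(fit(k,P[i:i+1],z,chroma=False,yaws=[1.36]))
from plan import *
c,s=np.cos(np.radians(77.9)),np.sin(np.radians(77.9))
x,y=.5600+.011*c,.1310+.011*s
plan([(8,x,y,.12,77.9,.45)])
E
```

```text
strop [0.5594 0.1311] 77.6 0.092
oil [0.5836 0.3806] 68.6 0.151
round [0.4354 0.3849] 84.4 0.02
(array([0.5584, 0.1302, 1.3594]), np.float64(0.08802008123455464))
(array([0.5613, 0.1321, 1.3607]), np.float64(0.05639030291885082))
t 27.18 meas [ 0.4938 -0.2052  0.1002 -4.1974] w 0.0313 gf 0.0
  x8 dx 0.056 dy -0.438 dz -0.03 rz -0.456 jaw 0.45
 -- -> [ 0.5274 -0.0311  0.1081 36.86    0.45  ]
  x8 dx 0.329 dy -0.293 dz -0.03 rz -0.456 jaw 0.45
 -- -> [ 0.5624  0.1416  0.1201 77.9     0.45  ]
```

Request:
{"op": "jog_arm", "data": {"motion": [{"dx":0.056,"dy":-0.438,"dz":-0.03,"rx":0,"ry":0,"rz":-0.456,"jaw":0.45},{"dx":0.056,"dy":-0.438,"dz":-0.03,"rx":0,"ry":0,"rz":-0.456,"jaw":0.45},{"dx":0.056,"dy":-0.438,"dz":-0.03,"rx":0,"ry":0,"rz":-0.456,"jaw":0.45},{"dx":0.056,"dy":-0.438,"dz":-0.03,"rx":0,"ry":0,"rz":-0.456,"jaw":0.45},{"dx":0.056,"dy":-0.438,"dz":-0.03,"rx":0,"ry":0,"rz":-0.456,"jaw":0.45},{"dx":0.056,"dy":-0.438,"dz":-0.03,"rx":0,"ry":0,"rz":-0.456,"jaw":0.45},{"dx":0.056,"dy":-0.438,"dz":-0.03,"rx":0,"ry":0,"rz":-0.456,"jaw":0.45},{"dx":0.056,"dy":-0.438,"dz":-0.03,"rx":0,"ry":0,"rz":-0.456,"jaw":0.45}]}}

```text
time: 27.85
position: [0.5272, -0.0311, 0.1078]
tcp_rot: [[0.802, 0.597, -0.0], [0.597, -0.802, 0.0], [-0.0, -0.0, -1.0]]
force: [0.2, 0.1, -0.0]
grip_width: 0.047
grasp_force: 0.0
```

Request:
{"op": "jog_arm", "data": {"motion": [{"dx":0.329,"dy":-0.293,"dz":-0.03,"rx":0,"ry":0,"rz":-0.456,"jaw":0.45},{"dx":0.329,"dy":-0.293,"dz":-0.03,"rx":0,"ry":0,"rz":-0.456,"jaw":0.45},{"dx":0.329,"dy":-0.293,"dz":-0.03,"rx":0,"ry":0,"rz":-0.456,"jaw":0.45},{"dx":0.329,"dy":-0.293,"dz":-0.03,"rx":0,"ry":0,"rz":-0.456,"jaw":0.45},{"dx":0.329,"dy":-0.293,"dz":-0.03,"rx":0,"ry":0,"rz":-0.456,"jaw":0.45},{"dx":0.329,"dy":-0.293,"dz":-0.03,"rx":0,"ry":0,"rz":-0.456,"jaw":0.45},{"dx":0.329,"dy":-0.293,"dz":-0.03,"rx":0,"ry":0,"rz":-0.456,"jaw":0.45},{"dx":0.329,"dy":-0.293,"dz":-0.03,"rx":0,"ry":0,"rz":-0.456,"jaw":0.45}]}}

```text
time: 28.52
position: [0.5623, 0.1409, 0.1198]
tcp_rot: [[0.216, 0.976, -0.001], [0.976, -0.216, -0.0], [-0.0, -0.0, -1.0]]
force: [0.8, -0.7, -1.2]
grip_width: 0.047
grasp_force: 0.0
```

Request:
{"op": "jog_arm", "data": {"motion": [{"dx":0.001,"dy":0,"dz":0.06,"rx":0,"ry":0,"rz":0,"jaw":0.45},{"dx":0.001,"dy":0,"dz":0.13,"rx":0,"ry":0,"rz":0,"jaw":0.45},{"dx":0.001,"dy":0,"dz":0.19,"rx":0,"ry":0,"rz":0,"jaw":0.45},{"dx":0.001,"dy":0,"dz":0.23,"rx":0,"ry":0,"rz":0,"jaw":0.45},{"dx":0.001,"dy":0,"dz":0.26,"rx":0,"ry":0,"rz":0,"jaw":0.45},{"dx":0.001,"dy":0,"dz":0.266,"rx":0,"ry":0,"rz":0,"jaw":0.45},{"dx":0.001,"dy":0,"dz":0.266,"rx":0,"ry":0,"rz":0,"jaw":0.45},{"dx":0.001,"dy":0,"dz":0.266,"rx":0,"ry":0,"rz":0,"jaw":0.45}]}}

```text
time: 29.18
position: [0.5629, 0.1417, 0.0144]
tcp_rot: [[0.212, 0.977, 0.001], [0.977, -0.212, 0.0], [0.0, 0.001, -1.0]]
force: [0.4, -0.2, 0.2]
grip_width: 0.0469
grasp_force: 0.0
```

Request:
{"op": "jog_arm", "data": {"motion": [{"dx":0,"dy":0,"dz":0,"rx":0,"ry":0,"rz":0,"jaw":1},{"dx":0,"dy":0,"dz":0,"rx":0,"ry":0,"rz":0,"jaw":1},{"dx":0,"dy":0,"dz":0,"rx":0,"ry":0,"rz":0,"jaw":1},{"dx":0,"dy":0,"dz":0,"rx":0,"ry":0,"rz":0,"jaw":1},{"dx":0,"dy":0,"dz":-0.03,"rx":0,"ry":0,"rz":0,"jaw":1},{"dx":0,"dy":0,"dz":-0.1,"rx":0,"ry":0,"rz":0,"jaw":1},{"dx":0,"dy":0,"dz":-0.19,"rx":0,"ry":0,"rz":0,"jaw":1},{"dx":0,"dy":0,"dz":-0.28,"rx":0,"ry":0,"rz":0,"jaw":1}], "squeeze": 70}}

```text
time: 29.85
position: [0.562, 0.142, 0.1279]
tcp_rot: [[0.21, 0.978, -0.001], [0.978, -0.21, 0.0], [-0.0, -0.001, -1.0]]
force: [-0.2, 0.2, -1.7]
grip_width: 0.034
grasp_force: 70.1
```

```bash
echo '[0.5625,0.142,0.1257,77.9,1]'>cmd.json; python3 - <<'E'
from plan import *
plan([(8,.5183,-.1444,.11,-4.15,1)])
E
```

```text
t 29.85 meas [ 0.562   0.142   0.1279 77.8639] w 0.034 gf 70.1
  x8 dx -0.362 dy 0.021 dz 0.02 rz 0.456 jaw 1
 -- -> [ 5.404e-01 -1.300e-03  1.177e-01  3.686e+01  1.000e+00]
  x8 dx -0.259 dy 0.253 dz 0.019 rz 0.456 jaw 1
 -- -> [ 0.5182 -0.1445  0.1101 -4.18    1.    ]
```

Request:
{"op": "jog_arm", "data": {"motion": [{"dx":-0.06,"dy":0.004,"dz":0,"rx":0,"ry":0,"rz":0.075,"jaw":1},{"dx":-0.12,"dy":0.007,"dz":0.01,"rx":0,"ry":0,"rz":0.15,"jaw":1},{"dx":-0.18,"dy":0.01,"dz":0.01,"rx":0,"ry":0,"rz":0.225,"jaw":1},{"dx":-0.24,"dy":0.014,"dz":0.02,"rx":0,"ry":0,"rz":0.3,"jaw":1},{"dx":-0.3,"dy":0.017,"dz":0.02,"rx":0,"ry":0,"rz":0.37,"jaw":1},{"dx":-0.34,"dy":0.02,"dz":0.02,"rx":0,"ry":0,"rz":0.43,"jaw":1},{"dx":-0.362,"dy":0.021,"dz":0.02,"rx":0,"ry":0,"rz":0.456,"jaw":1},{"dx":-0.362,"dy":0.021,"dz":0.02,"rx":0,"ry":0,"rz":0.456,"jaw":1}]}}

```text
time: 30.52
position: [0.5402, -0.0026, 0.1187]
tcp_rot: [[0.802, 0.598, 0.001], [0.598, -0.802, -0.0], [0.001, 0.001, -1.0]]
force: [-0.8, -0.8, -1.6]
grip_width: 0.0343
grasp_force: 70.1
```

Request:
{"op": "jog_arm", "data": {"motion": [{"dx":-0.04,"dy":0.04,"dz":0,"rx":0,"ry":0,"rz":0.075,"jaw":1},{"dx":-0.08,"dy":0.08,"dz":0.01,"rx":0,"ry":0,"rz":0.15,"jaw":1},{"dx":-0.13,"dy":0.12,"dz":0.01,"rx":0,"ry":0,"rz":0.225,"jaw":1},{"dx":-0.17,"dy":0.17,"dz":0.019,"rx":0,"ry":0,"rz":0.3,"jaw":1},{"dx":-0.22,"dy":0.21,"dz":0.019,"rx":0,"ry":0,"rz":0.37,"jaw":1},{"dx":-0.25,"dy":0.24,"dz":0.019,"rx":0,"ry":0,"rz":0.43,"jaw":1},{"dx":-0.259,"dy":0.253,"dz":0.019,"rx":0,"ry":0,"rz":0.456,"jaw":1},{"dx":-0.259,"dy":0.253,"dz":0.019,"rx":0,"ry":0,"rz":0.456,"jaw":1}]}}

```text
time: 31.18
position: [0.5184, -0.1451, 0.1106]
tcp_rot: [[0.997, -0.074, 0.001], [-0.074, -0.997, -0.0], [0.001, 0.0, -1.0]]
force: [-1.0, -0.3, -1.4]
grip_width: 0.0343
grasp_force: 70.1
```

Request:
{"op": "jog_arm", "data": {"motion": [{"dx":0,"dy":0,"dz":0,"rx":0,"ry":0,"rz":0,"jaw":1},{"dx":0,"dy":0,"dz":0.06,"rx":0,"ry":0,"rz":0,"jaw":1},{"dx":0,"dy":0,"dz":0.11,"rx":0,"ry":0,"rz":0,"jaw":1},{"dx":0,"dy":0,"dz":0.14,"rx":0,"ry":0,"rz":0,"jaw":1},{"dx":0,"dy":0,"dz":0.16,"rx":0,"ry":0,"rz":0,"jaw":1},{"dx":0,"dy":0,"dz":0.175,"rx":0,"ry":0,"rz":0,"jaw":1},{"dx":0,"dy":0,"dz":0.185,"rx":0,"ry":0,"rz":0,"jaw":1},{"dx":0,"dy":0,"dz":0.185,"rx":0,"ry":0,"rz":0,"jaw":1}]}}

```text
time: 31.85
position: [0.5181, -0.1441, 0.0358]
tcp_rot: [[0.997, -0.072, -0.0], [-0.072, -0.997, 0.0], [-0.0, -0.0, -1.0]]
force: [-0.2, 0.0, -1.2]
grip_width: 0.0346
grasp_force: 70.1
```

Request:
{"op": "jog_arm", "data": {"motion": [{"dx":0,"dy":0,"dz":0.01,"rx":0,"ry":0,"rz":0,"jaw":1},{"dx":0,"dy":0,"dz":0.019,"rx":0,"ry":0,"rz":0,"jaw":1},{"dx":0,"dy":0,"dz":0.019,"rx":0,"ry":0,"rz":0,"jaw":1},{"dx":0,"dy":0,"dz":0.019,"rx":0,"ry":0,"rz":0,"jaw":0.47},{"dx":0,"dy":0,"dz":0.019,"rx":0,"ry":0,"rz":0,"jaw":0.47},{"dx":0,"dy":0,"dz":0.019,"rx":0,"ry":0,"rz":0,"jaw":0.47},{"dx":0,"dy":0,"dz":-0.06,"rx":0,"ry":0,"rz":0,"jaw":0.47},{"dx":0,"dy":0,"dz":-0.15,"rx":0,"ry":0,"rz":0,"jaw":0.47}]}}

```text
time: 32.52
position: [0.5169, -0.1441, 0.095]
tcp_rot: [[0.997, -0.073, -0.005], [-0.073, -0.997, 0.002], [-0.005, -0.002, -1.0]]
force: [0.2, -0.4, 0.5]
grip_width: 0.0455
grasp_force: 0.0
```

```bash
echo '[0.5182,-0.1445,0.0961,-4.18,0.47]'>cmd.json; python3 - <<'E'
from look import *
P=stones(dict(oil=(.583,.379),round=(.4354,.3849)))
for i in (0,1): print("oil",i,fit("oil",P[i:i+1],(.583,.38),yaws=[1.2]),"round",fit("round",P[i:i+1],(.4354,.385),yaws=[0])[0])
for i in (0,1): f=P[i]["frame"]; print([f[tuple(np.round(proj(P[i],[.583,.38,.028])[0]).astype(int)[::-1])], f[tuple(np.round(proj(P[i],[.55,.33,0])[0]).astype(int)[::-1])]])
from plan import *
plan([(8,.4354,.385,.12,-4.15,.2)])
E
```

```text
oil [0.5838 0.3808] 68.2 0.154
round [0.4355 0.385 ] 28.4 0.02
oil 0 (array([0.581 , 0.3773, 1.2103]), np.float64(0.1891114011010791)) round [0.435  0.3847 0.148 ]
oil 1 (array([0.5848, 0.3811, 1.1859]), np.float64(0.0968376963648374)) round [0.436  0.3852 0.116 ]
[array([235, 140, 104], dtype=uint8), array([212, 143,  94], dtype=uint8)]
[array([204, 117,  83], dtype=uint8), array([181, 122,  80], dtype=uint8)]
t 32.62 meas [ 0.5198 -0.1452  0.1002 -4.1935] w 0.0455 gf 0.0
  x8 dx -0.151 dy -0.653 dz -0.03 rz -0 jaw 0.2
 -- -> [ 0.477   0.1204  0.1081 -4.18    0.2   ]
  x8 dx -0.152 dy -0.652 dz -0.03 rz -0 jaw 0.2
 -- -> [ 0.4354  0.3849  0.1201 -4.18    0.2   ]
```

Request:
{"op": "jog_arm", "data": {"motion": [{"dx":-0.151,"dy":-0.653,"dz":-0.03,"rx":0,"ry":0,"rz":0,"jaw":0.2},{"dx":-0.151,"dy":-0.653,"dz":-0.03,"rx":0,"ry":0,"rz":0,"jaw":0.2},{"dx":-0.151,"dy":-0.653,"dz":-0.03,"rx":0,"ry":0,"rz":0,"jaw":0.2},{"dx":-0.151,"dy":-0.653,"dz":-0.03,"rx":0,"ry":0,"rz":0,"jaw":0.2},{"dx":-0.151,"dy":-0.653,"dz":-0.03,"rx":0,"ry":0,"rz":0,"jaw":0.2},{"dx":-0.151,"dy":-0.653,"dz":-0.03,"rx":0,"ry":0,"rz":0,"jaw":0.2},{"dx":-0.151,"dy":-0.653,"dz":-0.03,"rx":0,"ry":0,"rz":0,"jaw":0.2},{"dx":-0.151,"dy":-0.653,"dz":-0.03,"rx":0,"ry":0,"rz":0,"jaw":0.2}]}}

```text
time: 33.28
position: [0.476, 0.1237, 0.1081]
tcp_rot: [[0.998, -0.069, 0.0], [-0.069, -0.998, 0.0], [0.0, -0.0, -1.0]]
force: [0.8, -0.8, 0.3]
grip_width: 0.068
grasp_force: 0.0
```

Request:
{"op": "jog_arm", "data": {"motion": [{"dx":-0.152,"dy":-0.652,"dz":-0.03,"rx":0,"ry":0,"rz":0,"jaw":0.2},{"dx":-0.152,"dy":-0.652,"dz":-0.03,"rx":0,"ry":0,"rz":0,"jaw":0.2},{"dx":-0.152,"dy":-0.652,"dz":-0.03,"rx":0,"ry":0,"rz":0,"jaw":0.2},{"dx":-0.152,"dy":-0.652,"dz":-0.03,"rx":0,"ry":0,"rz":0,"jaw":0.2},{"dx":-0.152,"dy":-0.652,"dz":-0.03,"rx":0,"ry":0,"rz":0,"jaw":0.2},{"dx":-0.152,"dy":-0.652,"dz":-0.03,"rx":0,"ry":0,"rz":0,"jaw":0.2},{"dx":-0.152,"dy":-0.652,"dz":-0.03,"rx":0,"ry":0,"rz":0,"jaw":0.2},{"dx":-0.152,"dy":-0.652,"dz":-0.03,"rx":0,"ry":0,"rz":0,"jaw":0.2}]}}

```text
time: 33.95
position: [0.4349, 0.388, 0.1198]
tcp_rot: [[0.998, -0.07, 0.001], [-0.07, -0.998, 0.001], [0.001, -0.001, -1.0]]
force: [-0.7, -0.3, -0.0]
grip_width: 0.0683
grasp_force: 0.0
```

Request:
{"op": "jog_arm", "data": {"motion": [{"dx":0,"dy":0,"dz":0.06,"rx":0,"ry":0,"rz":0,"jaw":0.2},{"dx":0,"dy":0,"dz":0.13,"rx":0,"ry":0,"rz":0,"jaw":0.2},{"dx":0,"dy":0,"dz":0.19,"rx":0,"ry":0,"rz":0,"jaw":0.2},{"dx":0,"dy":0,"dz":0.23,"rx":0,"ry":0,"rz":0,"jaw":0.2},{"dx":0,"dy":0,"dz":0.26,"rx":0,"ry":0,"rz":0,"jaw":0.2},{"dx":0,"dy":0,"dz":0.268,"rx":0,"ry":0,"rz":0,"jaw":0.2},{"dx":0,"dy":0,"dz":0.268,"rx":0,"ry":0,"rz":0,"jaw":0.2},{"dx":0,"dy":0,"dz":0.268,"rx":0,"ry":0,"rz":0,"jaw":0.2}]}}

```text
time: 34.62
position: [0.4359, 0.3848, 0.0135]
tcp_rot: [[0.997, -0.074, 0.001], [-0.074, -0.997, 0.0], [0.001, -0.001, -1.0]]
force: [0.5, 0.3, -0.3]
grip_width: 0.0682
grasp_force: 0.0
```

Request:
{"op": "jog_arm", "data": {"motion": [{"dx":0,"dy":0,"dz":0,"rx":0,"ry":0,"rz":0,"jaw":1},{"dx":0,"dy":0,"dz":0,"rx":0,"ry":0,"rz":0,"jaw":1},{"dx":0,"dy":0,"dz":0,"rx":0,"ry":0,"rz":0,"jaw":1},{"dx":0,"dy":0,"dz":0,"rx":0,"ry":0,"rz":0,"jaw":1},{"dx":0,"dy":0,"dz":-0.03,"rx":0,"ry":0,"rz":0,"jaw":1},{"dx":0,"dy":0,"dz":-0.1,"rx":0,"ry":0,"rz":0,"jaw":1},{"dx":0,"dy":0,"dz":-0.19,"rx":0,"ry":0,"rz":0,"jaw":1},{"dx":0,"dy":0,"dz":-0.28,"rx":0,"ry":0,"rz":0,"jaw":1}]}}

```text
time: 35.28
position: [0.4349, 0.3847, 0.1269]
tcp_rot: [[0.997, -0.073, -0.001], [-0.073, -0.997, -0.0], [-0.001, 0.0, -1.0]]
force: [0.4, 1.1, -0.3]
grip_width: 0.047
grasp_force: 72.1
```

```bash
echo '[0.4354,0.3849,0.1249,-4.18,1]'>cmd.json; python3 - <<'E'
from plan import *
plan([(8,.5912,-.0977,.11,-4.15,1)])
E
```

```text
t 35.28 meas [ 0.4349  0.3847  0.1269 -4.1917] w 0.047 gf 72.1
  x8 dx 0.238 dy 0.587 dz 0.019 rz -0 jaw 1
 -- -> [ 0.5132  0.1438  0.1173 -4.18    1.    ]
  x8 dx 0.238 dy 0.588 dz 0.018 rz -0 jaw 1
 -- -> [ 0.591  -0.0977  0.1101 -4.18    1.    ]
```

Request:
{"op": "jog_arm", "data": {"motion": [{"dx":0.03,"dy":0.08,"dz":0,"rx":0,"ry":0,"rz":0,"jaw":1},{"dx":0.07,"dy":0.17,"dz":0.01,"rx":0,"ry":0,"rz":0,"jaw":1},{"dx":0.11,"dy":0.26,"dz":0.01,"rx":0,"ry":0,"rz":0,"jaw":1},{"dx":0.145,"dy":0.35,"dz":0.019,"rx":0,"ry":0,"rz":0,"jaw":1},{"dx":0.18,"dy":0.44,"dz":0.019,"rx":0,"ry":0,"rz":0,"jaw":1},{"dx":0.215,"dy":0.52,"dz":0.019,"rx":0,"ry":0,"rz":0,"jaw":1},{"dx":0.238,"dy":0.587,"dz":0.019,"rx":0,"ry":0,"rz":0,"jaw":1},{"dx":0.238,"dy":0.587,"dz":0.019,"rx":0,"ry":0,"rz":0,"jaw":1}]}}

```text
time: 35.95
position: [0.5144, 0.1399, 0.1184]
tcp_rot: [[0.997, -0.077, 0.002], [-0.077, -0.997, -0.0], [0.002, 0.0, -1.0]]
force: [0.6, -0.1, -0.7]
grip_width: 0.0468
grasp_force: 72.4
```

Request:
{"op": "jog_arm", "data": {"motion": [{"dx":0.03,"dy":0.08,"dz":0,"rx":0,"ry":0,"rz":0,"jaw":1},{"dx":0.07,"dy":0.17,"dz":0.01,"rx":0,"ry":0,"rz":0,"jaw":1},{"dx":0.11,"dy":0.26,"dz":0.01,"rx":0,"ry":0,"rz":0,"jaw":1},{"dx":0.145,"dy":0.35,"dz":0.018,"rx":0,"ry":0,"rz":0,"jaw":1},{"dx":0.18,"dy":0.44,"dz":0.018,"rx":0,"ry":0,"rz":0,"jaw":1},{"dx":0.215,"dy":0.53,"dz":0.018,"rx":0,"ry":0,"rz":0,"jaw":1},{"dx":0.238,"dy":0.588,"dz":0.018,"rx":0,"ry":0,"rz":0,"jaw":1},{"dx":0.238,"dy":0.588,"dz":0.018,"rx":0,"ry":0,"rz":0,"jaw":1}]}}

```text
time: 36.62
position: [0.5922, -0.1018, 0.1111]
tcp_rot: [[0.997, -0.077, 0.002], [-0.077, -0.997, -0.001], [0.003, 0.001, -1.0]]
force: [-0.8, -0.0, -1.4]
grip_width: 0.0473
grasp_force: 72.5
```

Request:
{"op": "jog_arm", "data": {"motion": [{"dx":0,"dy":0,"dz":0,"rx":0,"ry":0,"rz":0,"jaw":1},{"dx":0,"dy":0,"dz":0.06,"rx":0,"ry":0,"rz":0,"jaw":1},{"dx":0,"dy":0,"dz":0.11,"rx":0,"ry":0,"rz":0,"jaw":1},{"dx":0,"dy":0,"dz":0.14,"rx":0,"ry":0,"rz":0,"jaw":1},{"dx":0,"dy":0,"dz":0.16,"rx":0,"ry":0,"rz":0,"jaw":1},{"dx":0,"dy":0,"dz":0.175,"rx":0,"ry":0,"rz":0,"jaw":1},{"dx":0,"dy":0,"dz":0.185,"rx":0,"ry":0,"rz":0,"jaw":1},{"dx":0,"dy":0,"dz":0.185,"rx":0,"ry":0,"rz":0,"jaw":1}]}}

```text
time: 37.28
position: [0.5909, -0.0973, 0.0359]
tcp_rot: [[0.997, -0.073, 0.0], [-0.073, -0.997, 0.0], [-0.0, -0.0, -1.0]]
force: [0.5, 0.0, -1.0]
grip_width: 0.0471
grasp_force: 72.5
```

Request:
{"op": "jog_arm", "data": {"motion": [{"dx":0,"dy":0,"dz":0.01,"rx":0,"ry":0,"rz":0,"jaw":1},{"dx":0,"dy":0,"dz":0.018,"rx":0,"ry":0,"rz":0,"jaw":1},{"dx":0,"dy":0,"dz":0.018,"rx":0,"ry":0,"rz":0,"jaw":1},{"dx":0,"dy":0,"dz":0.018,"rx":0,"ry":0,"rz":0,"jaw":0.31},{"dx":0,"dy":0,"dz":0.018,"rx":0,"ry":0,"rz":0,"jaw":0.31},{"dx":0,"dy":0,"dz":0.018,"rx":0,"ry":0,"rz":0,"jaw":0.31},{"dx":0,"dy":0,"dz":-0.06,"rx":0,"ry":0,"rz":0,"jaw":0.31},{"dx":0,"dy":0,"dz":-0.15,"rx":0,"ry":0,"rz":0,"jaw":0.31}]}}

```text
time: 37.95
position: [0.5896, -0.0975, 0.0949]
tcp_rot: [[0.997, -0.073, -0.005], [-0.073, -0.997, 0.001], [-0.005, -0.001, -1.0]]
force: [0.7, -0.8, 0.4]
grip_width: 0.0593
grasp_force: 0.0
```

```bash
echo '[0.591,-0.0977,0.0961,-4.18,0.31]'>cmd.json; python3 - <<'E'
from look import *
P=[eyes.capture(c) for c in("top","scene")]
# oil: chroma-only mask, hue based against bench (stone redder: R-G ratio)
for i,p in enumerate(P):
    print(i,fit("oil",[p],(.583,.38),yaws=[1.2],n=40)[0])
a=[]
for p in P:
    u=np.round(proj(p,[.583,.38,.014])[0]).astype(int)
    a.append(cv2.resize(p["frame"][u[1]-22:u[1]+22,u[0]-22:u[0]+22,::-1],(390,390),interpolation=cv2.INTER_CUBIC)); print(u)
    f=p["frame"].astype(float); r=(f[...,0]-f[...,1])/f.sum(2)
    print(np.round(r[u[1]-14:u[1]+15:4,u[0]-18:u[0]+19:3],2))
cv2.imwrite("pics/oil.png",np.hstack(a))
E
```

```text
0 [0.5809 0.3766 1.1958]
1 [0.585  0.3807 1.1919]
[197 241]
[[0.16 0.15 0.15 0.15 0.16 0.15 0.15 0.16 0.16 0.15 0.16 0.16 0.16]
 [0.15 0.15 0.15 0.2  0.16 0.16 0.16 0.15 0.15 0.15 0.15 0.15 0.16]
 [0.15 0.15 0.2  0.2  0.2  0.19 0.19 0.18 0.16 0.14 0.15 0.16 0.15]
 [0.15 0.15 0.2  0.2  0.19 0.2  0.2  0.19 0.19 0.2  0.19 0.16 0.16]
 [0.16 0.19 0.19 0.19 0.2  0.19 0.19 0.19 0.2  0.2  0.2  0.15 0.16]
 [0.15 0.15 0.15 0.15 0.21 0.21 0.19 0.2  0.2  0.21 0.17 0.15 0.15]
 [0.15 0.15 0.15 0.16 0.15 0.15 0.15 0.15 0.17 0.21 0.15 0.15 0.15]
 [0.16 0.16 0.15 0.16 0.15 0.15 0.15 0.15 0.15 0.15 0.15 0.15 0.15]]
[415 337]
[[0.15 0.16 0.15 0.16 0.16 0.17 0.21 0.17 0.15 0.16 0.16 0.16 0.15]
 [0.16 0.15 0.17 0.21 0.22 0.22 0.22 0.22 0.16 0.15 0.16 0.15 0.16]
 [0.15 0.15 0.2  0.22 0.22 0.21 0.22 0.22 0.21 0.15 0.16 0.15 0.15]
 [0.15 0.16 0.17 0.21 0.21 0.22 0.22 0.21 0.22 0.2  0.15 0.15 0.16]
 [0.16 0.16 0.15 0.19 0.21 0.22 0.22 0.22 0.22 0.22 0.18 0.16 0.16]
 [0.16 0.15 0.16 0.15 0.2  0.22 0.22 0.21 0.22 0.22 0.22 0.16 0.15]
 [0.16 0.15 0.15 0.16 0.16 0.22 0.22 0.22 0.22 0.22 0.21 0.15 0.16]
 [0.15 0.15 0.16 0.16 0.15 0.17 0.22 0.22 0.19 0.16 0.15 0.16 0.16]]<stdin>:10: RuntimeWarning: invalid value encountered in divide
```

View pics/oil.png

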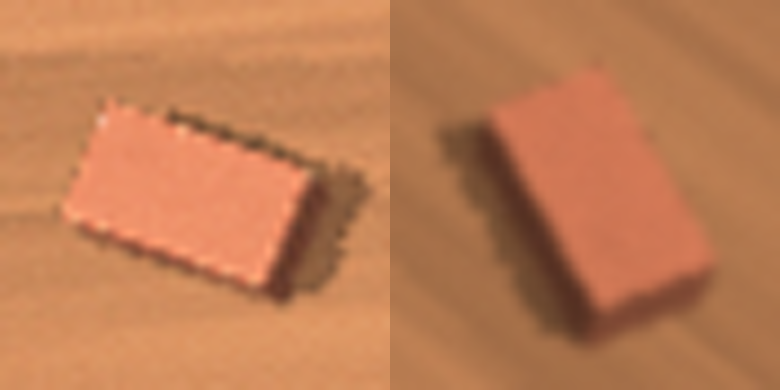

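The crop shows the plain reddish-brown oilstone, with shadows that bias my mask. The red/green ratio (about 0.20 on the stone, 0.15 on the bench) is clean, so I refit with that.

```bash
python3 - <<'E'
import h
from look import *
def al(p,xy,n,z=.014,chroma=True):
    u=np.round(proj(p,[*xy,z])[0]).astype(int); o=u-n//2
    f=p["frame"][o[1]:o[1]+n,o[0]:o[0]+n].astype(float); r=(f[...,0]-f[...,1])/f.sum(2)
    yy,xx=np.mgrid[:n,:n]-n//2
    return cv2.medianBlur((np.clip((r-.16)/.03,0,1)*255).astype(np.uint8),3)/255.*(np.hypot(xx,yy)<n/2),o
h.alpha=al
P=[eyes.capture(c) for c in("top","scene")]
for q in (P[:1],P[1:],P): x,e=fit("oil",q,(.583,.38),yaws=[1.1,1.2,1.3]); print(x[:2],np.degrees(x[2]),e)
x0=x
from plan import *
plan([(8,float(x[0]),float(x[1]),.12,float(np.degrees(x[2])),.42)])
E
```

```text
[0.5817 0.3808] 64.10870600264568 0.028726999402235987
[0.5815 0.3818] 64.7848988873485 0.004121537712298595
[0.5814 0.3812] 64.73311177878736 0.02076809798320858
t 38.15 meas [ 0.5911 -0.0978  0.097  -4.2037] w 0.059 gf 0.0
  x8 dx -0.056 dy -0.596 dz -0.03 rz -0.383 jaw 0.42
 -- -> [ 0.586   0.1417  0.1081 30.29    0.42  ]
  x8 dx 0.292 dy -0.523 dz -0.03 rz -0.383 jaw 0.42
 -- -> [ 0.5814  0.3813  0.1201 64.76    0.42  ]
```

Request:
{"op": "jog_arm", "data": {"motion": [{"dx":-0.056,"dy":-0.596,"dz":-0.03,"rx":0,"ry":0,"rz":-0.383,"jaw":0.42},{"dx":-0.056,"dy":-0.596,"dz":-0.03,"rx":0,"ry":0,"rz":-0.383,"jaw":0.42},{"dx":-0.056,"dy":-0.596,"dz":-0.03,"rx":0,"ry":0,"rz":-0.383,"jaw":0.42},{"dx":-0.056,"dy":-0.596,"dz":-0.03,"rx":0,"ry":0,"rz":-0.383,"jaw":0.42},{"dx":-0.056,"dy":-0.596,"dz":-0.03,"rx":0,"ry":0,"rz":-0.383,"jaw":0.42},{"dx":-0.056,"dy":-0.596,"dz":-0.03,"rx":0,"ry":0,"rz":-0.383,"jaw":0.42},{"dx":-0.056,"dy":-0.596,"dz":-0.03,"rx":0,"ry":0,"rz":-0.383,"jaw":0.42},{"dx":-0.056,"dy":-0.596,"dz":-0.03,"rx":0,"ry":0,"rz":-0.383,"jaw":0.42}]}}

```text
time: 38.82
position: [0.5852, 0.1432, 0.1069]
tcp_rot: [[0.862, 0.506, -0.002], [0.506, -0.862, -0.0], [-0.002, -0.001, -1.0]]
force: [0.0, -0.2, -0.7]
grip_width: 0.0495
grasp_force: 0.0
```

Request:
{"op": "jog_arm", "data": {"motion": [{"dx":0.292,"dy":-0.523,"dz":-0.03,"rx":0,"ry":0,"rz":-0.383,"jaw":0.42},{"dx":0.292,"dy":-0.523,"dz":-0.03,"rx":0,"ry":0,"rz":-0.383,"jaw":0.42},{"dx":0.292,"dy":-0.523,"dz":-0.03,"rx":0,"ry":0,"rz":-0.383,"jaw":0.42},{"dx":0.292,"dy":-0.523,"dz":-0.03,"rx":0,"ry":0,"rz":-0.383,"jaw":0.42},{"dx":0.292,"dy":-0.523,"dz":-0.03,"rx":0,"ry":0,"rz":-0.383,"jaw":0.42},{"dx":0.292,"dy":-0.523,"dz":-0.03,"rx":0,"ry":0,"rz":-0.383,"jaw":0.42},{"dx":0.292,"dy":-0.523,"dz":-0.03,"rx":0,"ry":0,"rz":-0.383,"jaw":0.42},{"dx":0.292,"dy":-0.523,"dz":-0.03,"rx":0,"ry":0,"rz":-0.383,"jaw":0.42}]}}

```text
time: 39.48
position: [0.5812, 0.3812, 0.1188]
tcp_rot: [[0.426, 0.905, -0.001], [0.905, -0.426, -0.001], [-0.001, -0.001, -1.0]]
force: [-0.6, -0.3, 0.1]
grip_width: 0.0497
grasp_force: 0.0
```

Request:
{"op": "jog_arm", "data": {"motion": [{"dx":0,"dy":0,"dz":0.06,"rx":0,"ry":0,"rz":0,"jaw":0.42},{"dx":0,"dy":0,"dz":0.13,"rx":0,"ry":0,"rz":0,"jaw":0.42},{"dx":0,"dy":0,"dz":0.19,"rx":0,"ry":0,"rz":0,"jaw":0.42},{"dx":0,"dy":0,"dz":0.23,"rx":0,"ry":0,"rz":0,"jaw":0.42},{"dx":0,"dy":0,"dz":0.26,"rx":0,"ry":0,"rz":0,"jaw":0.42},{"dx":0,"dy":0,"dz":0.266,"rx":0,"ry":0,"rz":0,"jaw":0.42},{"dx":0,"dy":0,"dz":0.266,"rx":0,"ry":0,"rz":0,"jaw":0.42},{"dx":0,"dy":0,"dz":0.266,"rx":0,"ry":0,"rz":0,"jaw":0.42}]}}

```text
time: 40.15
position: [0.5821, 0.3808, 0.0145]
tcp_rot: [[0.428, 0.904, 0.001], [0.904, -0.428, 0.0], [0.001, 0.001, -1.0]]
force: [-0.5, -0.2, -0.6]
grip_width: 0.0497
grasp_force: 0.0
```

Request:
{"op": "jog_arm", "data": {"motion": [{"dx":0,"dy":0,"dz":0,"rx":0,"ry":0,"rz":0,"jaw":1},{"dx":0,"dy":0,"dz":0,"rx":0,"ry":0,"rz":0,"jaw":1},{"dx":0,"dy":0,"dz":0,"rx":0,"ry":0,"rz":0,"jaw":1},{"dx":0,"dy":0,"dz":0,"rx":0,"ry":0,"rz":0,"jaw":1},{"dx":0,"dy":0,"dz":-0.03,"rx":0,"ry":0,"rz":0,"jaw":1},{"dx":0,"dy":0,"dz":-0.1,"rx":0,"ry":0,"rz":0,"jaw":1},{"dx":0,"dy":0,"dz":-0.19,"rx":0,"ry":0,"rz":0,"jaw":1},{"dx":0,"dy":0,"dz":-0.28,"rx":0,"ry":0,"rz":0,"jaw":1}]}}

```text
time: 40.82
position: [0.5809, 0.3811, 0.1275]
tcp_rot: [[0.427, 0.904, -0.001], [0.904, -0.427, -0.0], [-0.001, -0.001, -1.0]]
force: [0.4, 0.0, -1.8]
grip_width: 0.0339
grasp_force: 70.1
```

```bash
echo '[0.5814,0.3813,0.1257,64.76,1]'>cmd.json; python3 - <<'E'
from plan import *
plan([(8,.5125,-.0745,.11,-4.15,1)])
E
```

```text
t 40.82 meas [ 0.5809  0.3811  0.1275 64.7481] w 0.0339 gf 70.1
  x8 dx -0.552 dy 0.165 dz 0.02 rz 0.383 jaw 1
 -- -> [ 0.5469  0.1534  0.1177 30.29    1.    ]
  x8 dx -0.362 dy 0.449 dz 0.019 rz 0.383 jaw 1
 -- -> [ 0.5125 -0.0747  0.1101 -4.18    1.    ]
```

Request:
{"op": "jog_arm", "data": {"motion": [{"dx":-0.08,"dy":0.024,"dz":0,"rx":0,"ry":0,"rz":0.055,"jaw":1},{"dx":-0.16,"dy":0.048,"dz":0.01,"rx":0,"ry":0,"rz":0.11,"jaw":1},{"dx":-0.25,"dy":0.075,"dz":0.01,"rx":0,"ry":0,"rz":0.17,"jaw":1},{"dx":-0.34,"dy":0.1,"dz":0.02,"rx":0,"ry":0,"rz":0.235,"jaw":1},{"dx":-0.43,"dy":0.13,"dz":0.02,"rx":0,"ry":0,"rz":0.3,"jaw":1},{"dx":-0.51,"dy":0.15,"dz":0.02,"rx":0,"ry":0,"rz":0.355,"jaw":1},{"dx":-0.552,"dy":0.165,"dz":0.02,"rx":0,"ry":0,"rz":0.383,"jaw":1},{"dx":-0.552,"dy":0.165,"dz":0.02,"rx":0,"ry":0,"rz":0.383,"jaw":1}]}}

```text
time: 41.48
position: [0.5465, 0.1504, 0.1189]
tcp_rot: [[0.866, 0.499, 0.0], [0.499, -0.866, -0.0], [0.0, 0.0, -1.0]]
force: [-0.1, -0.5, -0.8]
grip_width: 0.034
grasp_force: 70.1
```

Request:
{"op": "jog_arm", "data": {"motion": [{"dx":-0.05,"dy":0.06,"dz":0,"rx":0,"ry":0,"rz":0.055,"jaw":1},{"dx":-0.1,"dy":0.13,"dz":0.01,"rx":0,"ry":0,"rz":0.11,"jaw":1},{"dx":-0.16,"dy":0.2,"dz":0.01,"rx":0,"ry":0,"rz":0.17,"jaw":1},{"dx":-0.22,"dy":0.27,"dz":0.019,"rx":0,"ry":0,"rz":0.235,"jaw":1},{"dx":-0.28,"dy":0.345,"dz":0.019,"rx":0,"ry":0,"rz":0.3,"jaw":1},{"dx":-0.335,"dy":0.41,"dz":0.019,"rx":0,"ry":0,"rz":0.355,"jaw":1},{"dx":-0.362,"dy":0.449,"dz":0.019,"rx":0,"ry":0,"rz":0.383,"jaw":1},{"dx":-0.362,"dy":0.449,"dz":0.019,"rx":0,"ry":0,"rz":0.383,"jaw":1}]}}

```text
time: 42.15
position: [0.5127, -0.0775, 0.1109]
tcp_rot: [[0.997, -0.078, 0.002], [-0.078, -0.997, -0.001], [0.002, 0.0, -1.0]]
force: [0.4, 0.2, -1.6]
grip_width: 0.034
grasp_force: 70.2
```

Request:
{"op": "jog_arm", "data": {"motion": [{"dx":0,"dy":0,"dz":0,"rx":0,"ry":0,"rz":0,"jaw":1},{"dx":0,"dy":0,"dz":0.06,"rx":0,"ry":0,"rz":0,"jaw":1},{"dx":0,"dy":0,"dz":0.11,"rx":0,"ry":0,"rz":0,"jaw":1},{"dx":0,"dy":0,"dz":0.14,"rx":0,"ry":0,"rz":0,"jaw":1},{"dx":0,"dy":0,"dz":0.16,"rx":0,"ry":0,"rz":0,"jaw":1},{"dx":0,"dy":0,"dz":0.175,"rx":0,"ry":0,"rz":0,"jaw":1},{"dx":0,"dy":0,"dz":0.185,"rx":0,"ry":0,"rz":0,"jaw":1},{"dx":0,"dy":0,"dz":0.185,"rx":0,"ry":0,"rz":0,"jaw":1}]}}

```text
time: 42.82
position: [0.5124, -0.0742, 0.0359]
tcp_rot: [[0.997, -0.072, -0.0], [-0.072, -0.997, 0.0], [-0.0, -0.0, -1.0]]
force: [-0.1, 0.5, -2.8]
grip_width: 0.0339
grasp_force: 70.2
```

Request:
{"op": "jog_arm", "data": {"motion": [{"dx":0,"dy":0,"dz":0.01,"rx":0,"ry":0,"rz":0,"jaw":1},{"dx":0,"dy":0,"dz":0.018,"rx":0,"ry":0,"rz":0,"jaw":1},{"dx":0,"dy":0,"dz":0.018,"rx":0,"ry":0,"rz":0,"jaw":1},{"dx":0,"dy":0,"dz":0.018,"rx":0,"ry":0,"rz":0,"jaw":0.47},{"dx":0,"dy":0,"dz":0.018,"rx":0,"ry":0,"rz":0,"jaw":0.47},{"dx":0,"dy":0,"dz":0.018,"rx":0,"ry":0,"rz":0,"jaw":0.47},{"dx":0,"dy":0,"dz":-0.06,"rx":0,"ry":0,"rz":0,"jaw":0.47},{"dx":0,"dy":0,"dz":-0.15,"rx":0,"ry":0,"rz":0,"jaw":0.47}]}}

```text
time: 43.48
position: [0.5112, -0.0745, 0.0951]
tcp_rot: [[0.997, -0.074, -0.005], [-0.074, -0.997, 0.001], [-0.005, -0.001, -1.0]]
force: [0.7, -0.7, 0.6]
grip_width: 0.0454
grasp_force: 0.0
```

```bash
echo '[0.5125,-0.0747,0.0961,-4.18,0.47]'>cmd.json; python3 - <<'E'
from plan import *
plan([(8,.62,.17,.14,0,.45)])
E
```

```text
t 43.48 meas [ 0.5112 -0.0745  0.0951 -4.2153] w 0.0454 gf 0.0
  x8 dx 0.223 dy -0.63 dz -0.11 rz -0.046 jaw 0.45
 -- -> [ 0.6198  0.1701  0.1401 -0.04    0.45  ]
```

Request:
{"op": "jog_arm", "data": {"motion": [{"dx":0.0,"dy":-0.08,"dz":-0.04,"rx":0,"ry":0,"rz":0,"jaw":0.45},{"dx":0.05,"dy":-0.16,"dz":-0.08,"rx":0,"ry":0,"rz":-0.046,"jaw":0.45},{"dx":0.1,"dy":-0.26,"dz":-0.11,"rx":0,"ry":0,"rz":-0.046,"jaw":0.45},{"dx":0.15,"dy":-0.36,"dz":-0.11,"rx":0,"ry":0,"rz":-0.046,"jaw":0.45},{"dx":0.19,"dy":-0.46,"dz":-0.11,"rx":0,"ry":0,"rz":-0.046,"jaw":0.45},{"dx":0.21,"dy":-0.56,"dz":-0.11,"rx":0,"ry":0,"rz":-0.046,"jaw":0.45},{"dx":0.223,"dy":-0.63,"dz":-0.11,"rx":0,"ry":0,"rz":-0.046,"jaw":0.45},{"dx":0.223,"dy":-0.63,"dz":-0.11,"rx":0,"ry":0,"rz":-0.046,"jaw":0.45}]}}

```text
time: 44.15
position: [0.6206, 0.1756, 0.1399]
tcp_rot: [[1.0, 0.003, 0.001], [0.003, -1.0, 0.001], [0.001, -0.001, -1.0]]
force: [-0.6, -0.2, 1.0]
grip_width: 0.0471
grasp_force: 0.0
```

```bash
python3 - <<'E'
from look import *
P=[eyes.capture(c) for c in("top","scene")]
a=cv2.resize(P[0]["frame"][190:290,350:460,::-1],(396,360),interpolation=cv2.INTER_CUBIC)
b=cv2.resize(P[1]["frame"][150:260,210:330,::-1],(393,360),interpolation=cv2.INTER_CUBIC)
cv2.imwrite("pics/load.png",np.hstack([a,b]))
for q in(P[:1],P[1:]):
    x,e=fit("paste_tin",q,(.67,.111),yaws=[-.02]); print(x[:2],np.degrees(x[2]),e)
E
```

```text
[0.6824 0.0854] 23.089470549057523 0.607506826764751
[0.6694 0.1112] -2.684386509946419 0.05470730520177523
```

View pics/load.png

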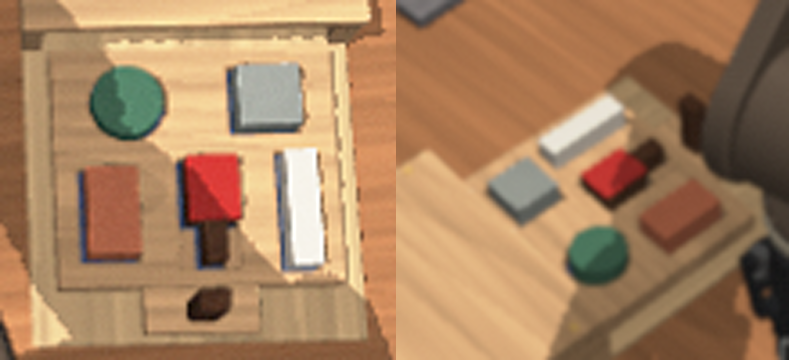

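The tray crop shows all five lying in their nests: round (127,102), square (267,95), oil (112,210), strop (212,205) and bar (303,208). Next I grip the handle and push the tray home.

```bash
echo '[0.6198,0.1701,0.1401,-0.04,0.45]'>cmd.json; python3 - <<'E'
from plan import *
plan([(8,.4403,-.1298,.14,-4.15,.4),(8,None,None,.043,None,.4)])
E
```

```text
t 44.25 meas [0.6194 0.1713 0.1396 0.0817] w 0.0475 gf 0.0
  x8 dx -0.224 dy 0.375 dz 0 rz 0.023 jaw 0.4
 -- -> [ 0.5301  0.0202  0.1401 -2.11    0.4   ]
  x8 dx -0.211 dy 0.383 dz 0 rz 0.023 jaw 0.4
 -- -> [ 0.4401 -0.1298  0.1401 -4.18    0.4   ]
  x8 dx 0 dy -0 dz 0.243 rz -0 jaw 0.4
 -- -> [ 0.4401 -0.1298  0.0429 -4.18    0.4   ]
```

Request:
{"op": "jog_arm", "data": {"motion": [{"dx":-0.224,"dy":0.375,"dz":0,"rx":0,"ry":0,"rz":0.023,"jaw":0.4},{"dx":-0.224,"dy":0.375,"dz":0,"rx":0,"ry":0,"rz":0.023,"jaw":0.4},{"dx":-0.224,"dy":0.375,"dz":0,"rx":0,"ry":0,"rz":0.023,"jaw":0.4},{"dx":-0.224,"dy":0.375,"dz":0,"rx":0,"ry":0,"rz":0.023,"jaw":0.4},{"dx":-0.224,"dy":0.375,"dz":0,"rx":0,"ry":0,"rz":0.023,"jaw":0.4},{"dx":-0.224,"dy":0.375,"dz":0,"rx":0,"ry":0,"rz":0.023,"jaw":0.4},{"dx":-0.224,"dy":0.375,"dz":0,"rx":0,"ry":0,"rz":0.023,"jaw":0.4},{"dx":-0.224,"dy":0.375,"dz":0,"rx":0,"ry":0,"rz":0.023,"jaw":0.4}]}}

```text
time: 44.92
position: [0.5305, 0.0203, 0.1403]
tcp_rot: [[0.999, -0.038, 0.001], [-0.038, -0.999, 0.0], [0.001, -0.0, -1.0]]
force: [-0.7, 0.4, -0.6]
grip_width: 0.0511
grasp_force: 0.0
```

Request:
{"op": "jog_arm", "data": {"motion": [{"dx":-0.211,"dy":0.383,"dz":0,"rx":0,"ry":0,"rz":0.023,"jaw":0.4},{"dx":-0.211,"dy":0.383,"dz":0,"rx":0,"ry":0,"rz":0.023,"jaw":0.4},{"dx":-0.211,"dy":0.383,"dz":0,"rx":0,"ry":0,"rz":0.023,"jaw":0.4},{"dx":-0.211,"dy":0.383,"dz":0,"rx":0,"ry":0,"rz":0.023,"jaw":0.4},{"dx":-0.211,"dy":0.383,"dz":0,"rx":0,"ry":0,"rz":0.023,"jaw":0.4},{"dx":-0.211,"dy":0.383,"dz":0,"rx":0,"ry":0,"rz":0.023,"jaw":0.4},{"dx":-0.211,"dy":0.383,"dz":0,"rx":0,"ry":0,"rz":0.023,"jaw":0.4},{"dx":-0.211,"dy":0.383,"dz":0,"rx":0,"ry":0,"rz":0.023,"jaw":0.4}]}}

```text
time: 45.58
position: [0.4408, -0.1288, 0.14]
tcp_rot: [[0.997, -0.072, 0.0], [-0.072, -0.997, 0.0], [0.0, -0.0, -1.0]]
force: [-0.2, -0.2, 0.2]
grip_width: 0.0511
grasp_force: 0.0
```

Request:
{"op": "jog_arm", "data": {"motion": [{"dx":0,"dy":0,"dz":0,"rx":0,"ry":0,"rz":0,"jaw":0.4},{"dx":0,"dy":0,"dz":0.08,"rx":0,"ry":0,"rz":0,"jaw":0.4},{"dx":0,"dy":0,"dz":0.16,"rx":0,"ry":0,"rz":0,"jaw":0.4},{"dx":0,"dy":0,"dz":0.22,"rx":0,"ry":0,"rz":0,"jaw":0.4},{"dx":0,"dy":0,"dz":0.243,"rx":0,"ry":0,"rz":0,"jaw":0.4},{"dx":0,"dy":0,"dz":0.243,"rx":0,"ry":0,"rz":0,"jaw":0.4},{"dx":0,"dy":0,"dz":0.243,"rx":0,"ry":0,"rz":0,"jaw":0.4},{"dx":0,"dy":0,"dz":0.243,"rx":0,"ry":0,"rz":0,"jaw":0.4}]}}

```text
time: 46.25
position: [0.4406, -0.1297, 0.0439]
tcp_rot: [[0.997, -0.073, 0.001], [-0.073, -0.997, -0.001], [0.001, 0.0, -1.0]]
force: [0.6, 0.2, -0.3]
grip_width: 0.0513
grasp_force: 0.0
```

Request:
{"op": "jog_arm", "data": {"motion": [{"dx":0,"dy":0,"dz":0,"rx":0,"ry":0,"rz":0,"jaw":1},{"dx":0,"dy":0,"dz":0,"rx":0,"ry":0,"rz":0,"jaw":1},{"dx":0,"dy":0,"dz":0,"rx":0,"ry":0,"rz":0,"jaw":1},{"dx":0,"dy":0,"dz":0,"rx":0,"ry":0,"rz":0,"jaw":1},{"dx":0,"dy":0,"dz":0,"rx":0,"ry":0,"rz":0,"jaw":1},{"dx":0,"dy":0,"dz":0,"rx":0,"ry":0,"rz":0,"jaw":1},{"dx":0,"dy":0,"dz":0,"rx":0,"ry":0,"rz":0,"jaw":1},{"dx":0,"dy":0,"dz":0,"rx":0,"ry":0,"rz":0,"jaw":1}], "squeeze": 50}}

```text
time: 46.92
position: [0.4402, -0.1294, 0.044]
tcp_rot: [[0.997, -0.074, 0.001], [-0.074, -0.997, -0.0], [0.001, -0.0, -1.0]]
force: [1.3, 7.3, 10.8]
grip_width: 0.0212
grasp_force: 48.7
```

Request:
{"op": "jog_arm", "data": {"motion": [{"dx":0.01,"dy":0,"dz":0,"rx":0,"ry":0,"rz":0,"jaw":1},{"dx":0.03,"dy":0,"dz":0,"rx":0,"ry":0,"rz":0,"jaw":1},{"dx":0.055,"dy":0,"dz":0,"rx":0,"ry":0,"rz":0,"jaw":1},{"dx":0.08,"dy":0,"dz":0,"rx":0,"ry":0,"rz":0,"jaw":1},{"dx":0.105,"dy":0,"dz":0,"rx":0,"ry":0,"rz":0,"jaw":1},{"dx":0.13,"dy":0,"dz":0,"rx":0,"ry":0,"rz":0,"jaw":1},{"dx":0.15,"dy":0,"dz":0,"rx":0,"ry":0,"rz":0,"jaw":1},{"dx":0.16,"dy":0,"dz":0,"rx":0,"ry":0,"rz":0,"jaw":1}]}}

```text
time: 47.58
position: [0.5047, -0.1342, 0.044]
tcp_rot: [[0.997, -0.073, 0.001], [-0.073, -0.997, -0.0], [0.001, -0.0, -1.0]]
force: [-1.7, 4.0, 11.0]
grip_width: 0.0212
grasp_force: 49.3
```

Request:
{"op": "jog_arm", "data": {"motion": [{"dx":0.01,"dy":0,"dz":0,"rx":0,"ry":0,"rz":0,"jaw":1},{"dx":0.03,"dy":0,"dz":0,"rx":0,"ry":0,"rz":0,"jaw":1},{"dx":0.055,"dy":0,"dz":0,"rx":0,"ry":0,"rz":0,"jaw":1},{"dx":0.08,"dy":0,"dz":0,"rx":0,"ry":0,"rz":0,"jaw":1},{"dx":0.105,"dy":0,"dz":0,"rx":0,"ry":0,"rz":0,"jaw":1},{"dx":0.13,"dy":0,"dz":0,"rx":0,"ry":0,"rz":0,"jaw":1},{"dx":0.15,"dy":0,"dz":0,"rx":0,"ry":0,"rz":0,"jaw":1},{"dx":0.16,"dy":0,"dz":0,"rx":0,"ry":0,"rz":0,"jaw":1}]}}

```text
time: 48.25
position: [0.5686, -0.139, 0.044]
tcp_rot: [[0.997, -0.074, 0.001], [-0.074, -0.997, -0.0], [0.001, -0.0, -1.0]]
force: [-2.0, 2.0, 8.9]
grip_width: 0.021
grasp_force: 49.3
```

Request:
{"op": "jog_arm", "data": {"motion": [{"dx":0.01,"dy":0,"dz":0,"rx":0,"ry":0,"rz":0,"jaw":1},{"dx":0.02,"dy":0,"dz":0,"rx":0,"ry":0,"rz":0,"jaw":1},{"dx":0.03,"dy":0,"dz":0,"rx":0,"ry":0,"rz":0,"jaw":1},{"dx":0.04,"dy":0,"dz":0,"rx":0,"ry":0,"rz":0,"jaw":1},{"dx":0.05,"dy":0,"dz":0,"rx":0,"ry":0,"rz":0,"jaw":1},{"dx":0.06,"dy":0,"dz":0,"rx":0,"ry":0,"rz":0,"jaw":1},{"dx":0.068,"dy":0,"dz":0,"rx":0,"ry":0,"rz":0,"jaw":1},{"dx":0.074,"dy":0,"dz":0,"rx":0,"ry":0,"rz":0,"jaw":1}]}}

```text
time: 48.92
position: [0.5975, -0.1412, 0.044]
tcp_rot: [[0.997, -0.074, 0.001], [-0.074, -0.997, 0.0], [0.001, -0.0, -1.0]]
force: [-2.6, 2.6, 6.6]
grip_width: 0.0211
grasp_force: 49.1
```

Request:
{"op": "jog_arm", "data": {"motion": [{"dx":0.003,"dy":0,"dz":0,"rx":0,"ry":0,"rz":0,"jaw":1},{"dx":0.006,"dy":0,"dz":0,"rx":0,"ry":0,"rz":0,"jaw":1},{"dx":0.008,"dy":0,"dz":0,"rx":0,"ry":0,"rz":0,"jaw":1},{"dx":0.01,"dy":0,"dz":0,"rx":0,"ry":0,"rz":0,"jaw":1},{"dx":0.012,"dy":0,"dz":0,"rx":0,"ry":0,"rz":0,"jaw":1},{"dx":0.013,"dy":0,"dz":0,"rx":0,"ry":0,"rz":0,"jaw":1},{"dx":0.013,"dy":0,"dz":0,"rx":0,"ry":0,"rz":0,"jaw":1},{"dx":0.013,"dy":0,"dz":0,"rx":0,"ry":0,"rz":0,"jaw":1}]}}

```text
time: 49.58
position: [0.5977, -0.1411, 0.044]
tcp_rot: [[0.997, -0.073, -0.009], [-0.073, -0.997, 0.002], [-0.01, -0.001, -1.0]]
force: [-29.2, -0.3, 22.0]
grip_width: 0.0212
grasp_force: 51.3
```

Request:
{"op": "jog_arm", "data": {"motion": [{"dx":-0.006,"dy":0,"dz":0,"rx":0,"ry":0,"rz":0,"jaw":1},{"dx":-0.011,"dy":0,"dz":0,"rx":0,"ry":0,"rz":0,"jaw":1},{"dx":-0.011,"dy":0,"dz":0,"rx":0,"ry":0,"rz":0,"jaw":0.4},{"dx":-0.011,"dy":0,"dz":0,"rx":0,"ry":0,"rz":0,"jaw":0.4},{"dx":-0.011,"dy":0,"dz":0,"rx":0,"ry":0,"rz":0,"jaw":0.4},{"dx":-0.011,"dy":0,"dz":-0.08,"rx":0,"ry":0,"rz":0,"jaw":0.4},{"dx":-0.011,"dy":0,"dz":-0.18,"rx":0,"ry":0,"rz":0,"jaw":0.4},{"dx":-0.011,"dy":0,"dz":-0.26,"rx":0,"ry":0,"rz":0,"jaw":0.4}]}}

```text
time: 50.25
position: [0.598, -0.1415, 0.1486]
tcp_rot: [[0.997, -0.073, -0.0], [-0.073, -0.997, 0.0], [-0.0, -0.0, -1.0]]
force: [1.0, -1.1, 0.9]
grip_width: 0.0509
grasp_force: 0.0
```

```bash
echo '[0.5985,-0.1414,0.1469,-4.18,0.4]'>cmd.json; python3 - <<'E'
from look import *
P=[eyes.capture(c) for c in("top","scene")]
for q in(P[:1],P[1:]):
    x,e=fit("paste_tin",q,(.67,.111),yaws=[-.02]); print(x[:2],np.degrees(x[2]),e)
from plan import *
plan([(8,.67,.111,.12,-1.3,.4),(8,None,None,.006,None,.4),(8,None,None,.14,None,1),(8,.715,-.15,.13,-4.15,1)])
E
```

```text
[0.6698 0.1106] -1.4810729673744059 0.08183721939304926
[0.6695 0.1112] 0.1177827979134408 0.0827357506609557
t 50.35 meas [ 0.6001 -0.1421  0.152  -4.194 ] w 0.051 gf 0.0
  x8 dx 0.132 dy -0.642 dz 0.067 rz -0.032 jaw 0.4
 -- -> [ 0.6699  0.1109  0.1201 -1.3     0.4   ]
  x8 dx 0 dy -0 dz 0.285 rz -0 jaw 0.4
 -- -> [ 0.6699  0.1109  0.0061 -1.3     0.4   ]
  x8 dx 0 dy -0 dz -0.335 rz -0 jaw 1
 -- -> [ 0.6699  0.1109  0.1401 -1.3     1.    ]
  x8 dx 0.128 dy 0.649 dz 0.025 rz 0.032 jaw 1
 -- -> [ 0.7152 -0.1498  0.1301 -4.18    1.    ]
```

Request:
{"op": "jog_arm", "data": {"motion": [{"dx":0.132,"dy":-0.642,"dz":0.067,"rx":0,"ry":0,"rz":-0.032,"jaw":0.4},{"dx":0.132,"dy":-0.642,"dz":0.067,"rx":0,"ry":0,"rz":-0.032,"jaw":0.4},{"dx":0.132,"dy":-0.642,"dz":0.067,"rx":0,"ry":0,"rz":-0.032,"jaw":0.4},{"dx":0.132,"dy":-0.642,"dz":0.067,"rx":0,"ry":0,"rz":-0.032,"jaw":0.4},{"dx":0.132,"dy":-0.642,"dz":0.067,"rx":0,"ry":0,"rz":-0.032,"jaw":0.4},{"dx":0.132,"dy":-0.642,"dz":0.067,"rx":0,"ry":0,"rz":-0.032,"jaw":0.4},{"dx":0.132,"dy":-0.642,"dz":0.067,"rx":0,"ry":0,"rz":-0.032,"jaw":0.4},{"dx":0.132,"dy":-0.642,"dz":0.067,"rx":0,"ry":0,"rz":-0.032,"jaw":0.4}]}}

```text
time: 51.02
position: [0.6693, 0.1143, 0.1185]
tcp_rot: [[1.0, -0.019, -0.001], [-0.019, -1.0, 0.0], [-0.001, -0.0, -1.0]]
force: [0.1, -1.0, 0.7]
grip_width: 0.0514
grasp_force: 0.0
```

Request:
{"op": "jog_arm", "data": {"motion": [{"dx":0,"dy":0,"dz":0.04,"rx":0,"ry":0,"rz":0,"jaw":0.4},{"dx":0,"dy":0,"dz":0.11,"rx":0,"ry":0,"rz":0,"jaw":0.4},{"dx":0,"dy":0,"dz":0.18,"rx":0,"ry":0,"rz":0,"jaw":0.4},{"dx":0,"dy":0,"dz":0.23,"rx":0,"ry":0,"rz":0,"jaw":0.4},{"dx":0,"dy":0,"dz":0.26,"rx":0,"ry":0,"rz":0,"jaw":0.4},{"dx":0,"dy":0,"dz":0.28,"rx":0,"ry":0,"rz":0,"jaw":0.4},{"dx":0,"dy":0,"dz":0.285,"rx":0,"ry":0,"rz":0,"jaw":0.4},{"dx":0,"dy":0,"dz":0.285,"rx":0,"ry":0,"rz":0,"jaw":0.4}]}}

```text
time: 51.68
position: [0.6696, 0.1104, 0.0063]
tcp_rot: [[1.0, -0.023, 0.0], [-0.023, -1.0, 0.0], [0.0, -0.0, -1.0]]
force: [0.1, 0.5, 1.0]
grip_width: 0.0512
grasp_force: 0.0
```

Request:
{"op": "jog_arm", "data": {"motion": [{"dx":0,"dy":0,"dz":0,"rx":0,"ry":0,"rz":0,"jaw":1},{"dx":0,"dy":0,"dz":0,"rx":0,"ry":0,"rz":0,"jaw":1},{"dx":0,"dy":0,"dz":0,"rx":0,"ry":0,"rz":0,"jaw":1},{"dx":0,"dy":0,"dz":0,"rx":0,"ry":0,"rz":0,"jaw":1},{"dx":0,"dy":0,"dz":-0.03,"rx":0,"ry":0,"rz":0,"jaw":1},{"dx":0,"dy":0,"dz":-0.1,"rx":0,"ry":0,"rz":0,"jaw":1},{"dx":0,"dy":0,"dz":-0.19,"rx":0,"ry":0,"rz":0,"jaw":1},{"dx":0,"dy":0,"dz":-0.28,"rx":0,"ry":0,"rz":0,"jaw":1}], "squeeze": 60}}

```text
time: 52.35
position: [0.6688, 0.1109, 0.1198]
tcp_rot: [[1.0, -0.023, -0.001], [-0.023, -1.0, 0.0], [-0.001, 0.0, -1.0]]
force: [0.3, -0.7, -0.7]
grip_width: 0.0366
grasp_force: 60.5
```

Request:
{"op": "jog_arm", "data": {"motion": [{"dx":0.0,"dy":0.0,"dz":-0.05,"rx":0,"ry":0,"rz":0,"jaw":1},{"dx":0.02,"dy":0.08,"dz":-0.06,"rx":0,"ry":0,"rz":0,"jaw":1},{"dx":0.04,"dy":0.17,"dz":-0.06,"rx":0,"ry":0,"rz":0.01,"jaw":1},{"dx":0.06,"dy":0.27,"dz":-0.06,"rx":0,"ry":0,"rz":0.02,"jaw":1},{"dx":0.08,"dy":0.37,"dz":-0.06,"rx":0,"ry":0,"rz":0.032,"jaw":1},{"dx":0.1,"dy":0.47,"dz":-0.06,"rx":0,"ry":0,"rz":0.032,"jaw":1},{"dx":0.12,"dy":0.57,"dz":-0.06,"rx":0,"ry":0,"rz":0.032,"jaw":1},{"dx":0.128,"dy":0.649,"dz":-0.06,"rx":0,"ry":0,"rz":0.032,"jaw":1}]}}

```text
time: 53.02
position: [0.7148, -0.1529, 0.1432]
tcp_rot: [[0.997, -0.074, 0.001], [-0.074, -0.997, -0.0], [0.001, 0.0, -1.0]]
force: [1.0, 0.5, -1.0]
grip_width: 0.0365
grasp_force: 60.5
```

Request:
{"op": "jog_arm", "data": {"motion": [{"dx":0,"dy":0,"dz":0,"rx":0,"ry":0,"rz":0,"jaw":1},{"dx":0,"dy":0,"dz":0.05,"rx":0,"ry":0,"rz":0,"jaw":1},{"dx":0,"dy":0,"dz":0.1,"rx":0,"ry":0,"rz":0,"jaw":1},{"dx":0,"dy":0,"dz":0.135,"rx":0,"ry":0,"rz":0,"jaw":1},{"dx":0,"dy":0,"dz":0.155,"rx":0,"ry":0,"rz":0,"jaw":1},{"dx":0,"dy":0,"dz":0.168,"rx":0,"ry":0,"rz":0,"jaw":1},{"dx":0,"dy":0,"dz":0.177,"rx":0,"ry":0,"rz":0,"jaw":1},{"dx":0,"dy":0,"dz":0.178,"rx":0,"ry":0,"rz":0,"jaw":1}]}}

```text
time: 53.68
position: [0.7149, -0.1496, 0.0718]
tcp_rot: [[0.997, -0.073, 0.001], [-0.073, -0.997, -0.0], [0.001, 0.0, -1.0]]
force: [-0.3, -0.6, 0.0]
grip_width: 0.0365
grasp_force: 60.6
```

Request:
{"op": "jog_arm", "data": {"motion": [{"dx":0,"dy":0,"dz":0.002,"rx":0,"ry":0,"rz":0,"jaw":1},{"dx":0,"dy":0,"dz":0.002,"rx":0,"ry":0,"rz":0,"jaw":1},{"dx":0,"dy":0,"dz":0.002,"rx":0,"ry":0,"rz":0,"jaw":0.4},{"dx":0,"dy":0,"dz":0.002,"rx":0,"ry":0,"rz":0,"jaw":0.4},{"dx":0,"dy":0,"dz":0.002,"rx":0,"ry":0,"rz":0,"jaw":0.4},{"dx":0,"dy":0,"dz":-0.06,"rx":0,"ry":0,"rz":0,"jaw":0.4},{"dx":0,"dy":0,"dz":-0.15,"rx":0,"ry":0,"rz":0,"jaw":0.4},{"dx":0,"dy":0,"dz":-0.25,"rx":0,"ry":0,"rz":0,"jaw":0.4}]}}

```text
time: 54.35
position: [0.7139, -0.1497, 0.1704]
tcp_rot: [[0.997, -0.073, -0.003], [-0.073, -0.997, 0.001], [-0.003, -0.001, -1.0]]
force: [0.1, -0.2, -0.6]
grip_width: 0.0511
grasp_force: 0.0
```

Request:
{"op": "jog_arm", "data": {"motion": [{"dx":-0.1,"dy":0,"dz":-0.1,"rx":0,"ry":0,"rz":0,"jaw":0.4},{"dx":-0.2,"dy":-0.1,"dz":-0.2,"rx":0,"ry":0,"rz":0,"jaw":0.4},{"dx":-0.3,"dy":-0.2,"dz":-0.2,"rx":0,"ry":0,"rz":0,"jaw":0.4},{"dx":-0.35,"dy":-0.3,"dz":-0.2,"rx":0,"ry":0,"rz":0,"jaw":0.4},{"dx":-0.4,"dy":-0.4,"dz":-0.2,"rx":0,"ry":0,"rz":0,"jaw":0.4},{"dx":-0.45,"dy":-0.5,"dz":-0.2,"rx":0,"ry":0,"rz":0,"jaw":0.4},{"dx":-0.45,"dy":-0.55,"dz":-0.2,"rx":0,"ry":0,"rz":0,"jaw":0.4},{"dx":-0.45,"dy":-0.55,"dz":-0.2,"rx":0,"ry":0,"rz":0,"jaw":0.4}]}}

```text
time: 55.02
position: [0.5498, 0.085, 0.2516]
tcp_rot: [[0.997, -0.073, 0.001], [-0.073, -0.997, 0.0], [0.001, -0.0, -1.0]]
force: [0.9, -0.3, -0.8]
grip_width: 0.0511
grasp_force: 0.0
```

```bash
python3 - <<'E'
from look import *
P=[eyes.capture(c) for c in("top","scene")]
a=cv2.resize(P[0]["frame"][120:360,90:470,::-1],(798,504),interpolation=cv2.INTER_CUBIC); cv2.imwrite("pics/end_t.png",a)
save(P[1],"end_c",(150,150,200,150),4)
for n in("tray_handle","shelf_edge"):
    for p in P: print(n,[(round(d["score"],2),at_z(p,d["position"],.076 if n[0]=="t" else .064)[:2]) for d in nets.spot_point(n,p)[:1]])
E
```

```text
tray_handle [(0.76, array([ 0.6069, -0.1448]))]
tray_handle [(0.78, array([ 0.6002, -0.1455]))]
shelf_edge [(0.61, array([0.4215, 0.2468]))]
shelf_edge [(0.94, array([ 0.6221, -0.1517]))]
```

View pics/end_t.png

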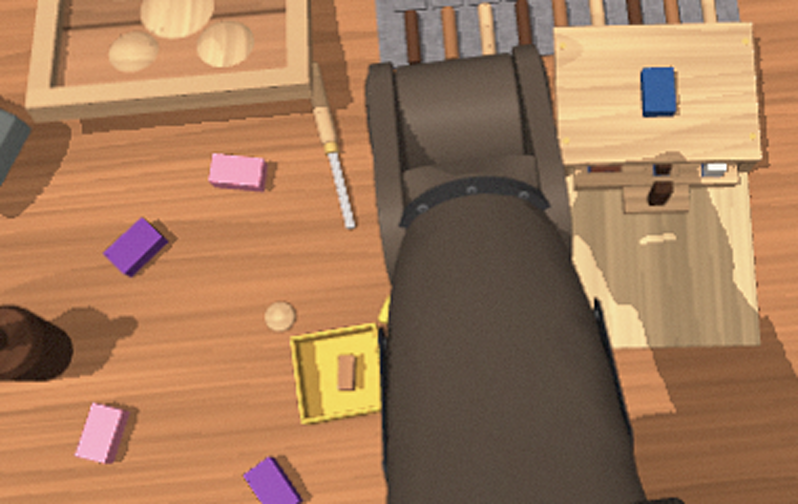

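View pics/end_c.png

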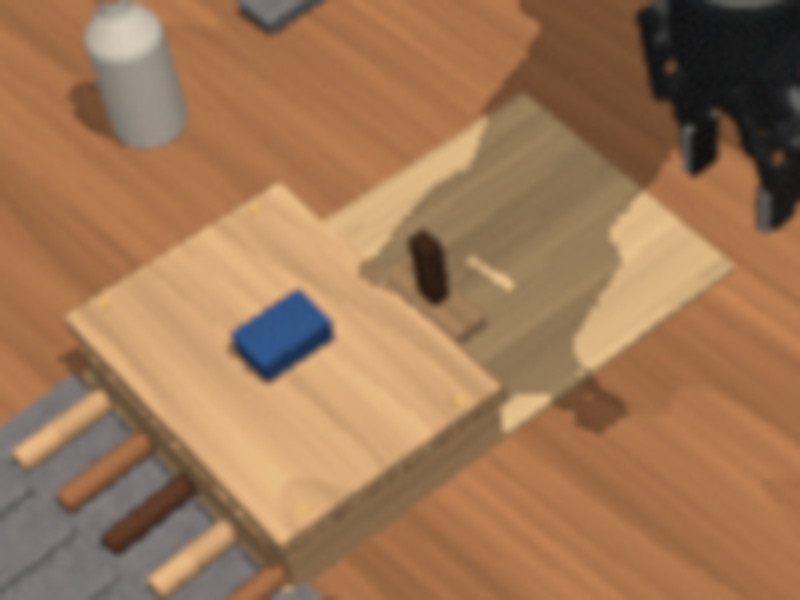

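The final views show the tray home, with the handle at end_c (428,265) against the shelf. The blue tin lies flat on the shelf (282,335), the offcut is in the yellow tin, and the bystanders are undisturbed.

```bash
python3 -c "
from workcell import sign_off
print(sign_off())"
```

```text
the job is handed in; nothing more can be done
None
```

I put the kit away and handed the job in at about 55 s: the offcut is in the yellow scrap tin, all five stones and strop block are flat in their nests, the tray is pushed home, and the paste tin lies flat on the shelf; the sign-off returned no verdict.

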